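# Put up a display arm and hang a ring on it

## Task

Take the steel display arm out of its wooden holder, hook its two claws into the two slots of the slotted post (below the post's little shelf) and press it down until its catch snaps and it is fully home. Then take the wooden ring out of its cradle and hang it over the peg on the arm's side, and let go of everything. Do not knock the other things on the bench about.

Things in the scene. Friction and masses are not known exactly. Their poses are not given: they have to be found in the camera images.
- post: (All sizes in mm.) Fixed grey steel slotted post, 44 wide, 330 tall, on a wooden foot (x -35 to 115, y -65 to 65, 14 high). Origin: on the table below the middle of its front face; -x points out of the face, y across it, z up. Front wall 5 thick (x 0 to 5), hollow behind. Two slots, 13 wide, centred on y 0: z 124 to 160 and z 188 to 224.
- post_home (a point): Point on the post's front face, 100 above the table, axes as the post's. When the arm is hooked in and fully home its origin lies here and the axes agree.
- post_catch (a point): Middle of the sprung steel ball (radius 6) between the slots, at z 167 on the post; it sticks 4 out of the face. It takes 8 to 14 N to press in.
- post_shelf (a point): Middle of the front lower edge of the post's wooden shelf, at (-95, 0, 290) on the post. The shelf is 76 wide (y) and reaches back to the post, with a clear tub on it. It overhangs the slots: a gripper coming straight down would hit it; one tilted about 35 degrees, fingers pointing down and towards the post, goes under it.
- bracket: Loose steel display arm, 0.22 to 0.38 kg: an upright plate 8 thick (y -4 to 4). Origin: foot of its back edge, mid-thickness; x points to the claws, z up. Back column x -24 to 0, z 0 to 104, with a 28 wide flange at z 16 to 34. The arm runs to x -95 with z 0 to 42, then to x -122 with z 14 to 42. Hold it by the arm near x -70. It starts upright in the holder, foot 12 above the table.
- bracket_claws (a point): Point on the back edge midway between the two claws, at (0, 0, 62) in the arm's frame. Claws 8 thick: necks at z 24 to 36 and 88 to 100, hooks (x 7 to 13) hanging 12 below the necks. Push them through the slots with the arm 12 to 24 (best 20) above home until the back edge is at the face, then press down to home.
- bracket_bump (a point): Bump on the back edge, at (0, 0, 59) in the arm's frame. On the way down, about 16 above home, it meets the post's sprung ball and must be pushed past it with about 10 N down, held firmly because the ball shoves it outward (up to 20 N); then it snaps home and stays. Let go before that, the arm may tip out of the slots.
- bracket_peg (a point): Middle of the peg on the arm's side, at (-110, -42, 28) in the arm's frame. The peg points to the arm's -y, 10 thick, from y -4 to -81; the last 6 are a knob 16 thick. Hung there, the ring's centre is about 22 below the peg.
- holder: Fixed wooden block with a groove along its x; foot 120 x 64, groove 10 wide with its floor at 12, walls 12 thick up to z 26, x -40 to 40. The arm stands in it, its origin at about x = 48, y = 0, z = 12, axes alike. Origin: middle of the underside.
- ring: Loose wooden ring, outer diameter 90, hole diameter 54, 14 thick, about 45 g. Origin: its centre; y along its axis. It stands on edge in the cradle.
- cradle: Fixed wooden cradle, foot 120 x 64; two boards along its x, 18 apart, 55 high, 110 long, with the ring standing between them, its axis along the cradle's y, its centre 70 above the table and its top free at 115. Origin: middle of the underside.
- jar: Loose glass jar, diameter 64, 85 tall; origin under its middle. Not to be disturbed.
- disc: Loose solid wooden disc lying flat, diameter 76, 16 thick; origin under its middle. Not to be disturbed.
- block: Loose wooden block 70 x 45 x 30; origin under its middle. Not to be disturbed.
- hammer: Loose hammer lying on the table. Not to be disturbed.
- brush: Loose brush lying on the table. Not to be disturbed.
- dowel: Loose wooden rod 130 long, 16 thick, lying on the table. Not to be disturbed.
There are look-alikes about, which are no part of the job. Leave any green or orange look-alike of the ring alone.

How it is judged:
By the outcome, as a careful person would: the job done as asked, in the order asked, and still so for the second after the job is handed in, with the robot touching nothing.
It also fails if it takes over 56 s, if anything falls off the work surface, if the arm or the gripper's body presses on something with over 40 N, if the wrist force passes 120 N, or if a joint passes its speed limit or range.

## Robot

A 6-joint arm with a two-finger parallel gripper is mounted at the origin on the work surface. World frame = base frame: x ahead of the robot, y to its left, z up, the work surface at z = 0. Lengths are in mm, angles in rad, forces in N, time in s.
With the tool pointing down it reaches from about 300 to 775 mm from the base axis. Payload 14.6 kg.
Tool frame: the origin (TCP) lies between the finger pads; the fingertips stand 25 mm ahead of it and the grasp point (between the pads) lies 6 mm ahead of it; z points along the fingers, y is the line along which they close (so a half turn about z gives the same grasp; the last joint's range is limited). The gripper opens to 94 mm and grips with 3 to 60 N. Pads are 16 mm wide; open, the fingers measure 119 mm over their backs; the gripper's body (75 mm by 177 mm) begins 78 mm behind the grasp point.
Start: joints at [-1.325, 0.3, 1.521, -0, 1.321, -0.067], TCP at [169.241, -523.304, 230.446] pointing down, gripper open.
Joint ranges: [-3.03, 3.03], [-0.79, 2.21], [0.23, 2.52], [-1.04, 4.18], [0, 3.07], [-2.55, 2.55]. Speed limits (rad/s): [2.22, 2.22, 2.57, 3.14, 3.14, 3.14].

## Interface

Orientations are given as [roll, pitch, yaw] about the fixed x, y, z axes, in that order (R = Rz(yaw) Ry(pitch) Rx(roll)).
In Python, from cell import manip gives the robot as it stands. The module is installed in compiled form; this text tells all that it offers.
- The arm moves only by the tool step_arm, never from a script. Its argument "series" is one flat list of numbers, 5 for each row, row after row: the shift along the world's x, y, z in mm, then the turn about the world's z in rad, then the closure, from 0 (fully open) to 1 (shut). In form: [dx, dy, dz, spin, jaw, dx, dy, dz, spin, jaw, ...]. A call has 1 to 20 rows; each row shifts and turns the commanded pose from where the row before left it; what a row does not reach is not made up. A row lasts 1/8 s, in which the tool goes at most 62.5 mm and 10.7 degrees, less where a joint would pass 70% of its speed; a pose out of reach is approached as far as the arm can. A call is refused whole if a number of a shift passes 62.5 or a number of a turn 0.188, either way. A call with a gripper value outside its range is refused whole. The fingers move at their own pace and stop on an object; "squeeze" is the grip in N (left out, the last holds). Time passes only in rows, so rows that do not move let the fingers close. It gives the time, the measured TCP pose, the force, the opening and the grip force at its end, in the units of the state.
- manip.read_state(): the state, without advancing time (a new reading comes with each control period).
- manip.camera(name): name is "scene" or "top" or "wrist"; returns (picture, depth): 420x560x3 uint8, blue, green, red; 420x560 float32, mm along the optical axis (not along the pixel's ray), 0 where there is no reading.
- manip.camera_info(name): a dict with "fovy" (degrees; the focal length in pixels is half the picture's height over the tangent of half this angle, whatever the lens; pixels are square), "cx", "cy" (the principal point, pixels), "eye" and "orientation" of the camera in the world. Camera axes: x right, y down, z forward; pixel columns grow to the right and rows downward; lengths in mm; the calibration is good to about 2 mm. The wrist camera is an equidistant fisheye: a pixel r from the principal point sees the ray r / f radians off the axis. A picture is of the moment at which its call begins: read the wrist's pose just before it. camera_info takes no time and is no camera call; for the wrist camera it gives the pose at the moment of the call.
- manip.sign_off(): hands the job in; it is judged then, once.
The state is a dict: "clock": time; "joints": joint angles; "qd": joint speeds; "effort": joint torques, N m; "eef_pos": TCP position; "eef_rot": TCP orientation; "wrist_force": force on the tool from outside, world axes, zero at the start; "moment": the same for the moment, N m; "finger_gap": finger opening in mm; "finger_force": force on a finger pad.
Only numpy, scipy, OpenCV 4.12 (cv2) and the standard library are available. Lean on these libraries where they do the work, as an engineer would, in place of code of your own. Each camera call takes 0.05 s, during which the arm holds its last target. There are 200 camera calls.

## Working session

There is one attempt and no reset: what is moved stays moved. The work goes in short steps, Python scripts to look and compute and a tool call to move; the robot and the scene stay as the last step left them, time stands still between calls to the robot, and variables do not carry over. Pictures are saved under pics/ and viewed, at most 10 in all, crops included, and the job is handed in when it is done.

Besides the shell and the picture viewer there is one more tool, called by a JSON object that holds its "method" and its "body", one argument or row to a line. step_arm: Moves the arm, as the interface text tells. Its arguments: {"type":"object","properties":{"series":{"type":"array"},"squeeze":{"type":"number"}},"required":["series"]}

```bash
mkdir -p pics; cat > h.py <<'E'
import numpy as np,cv2
from cell import manip
from scipy.spatial.transform import Rotation as R
def rot(o):
    o=np.array(o,float)
    return o if o.shape==(3,3) else (R.from_euler('xyz',o).as_matrix() if o.size==3 else R.from_quat(o).as_matrix())
def world(info,dep):
    h,w=dep.shape; f=h/2/np.tan(np.radians(info['fovy'])/2)
    v,u=np.mgrid[:h,:w]; x=(u-info['cx'])/f;y=(v-info['cy'])/f
    P=np.stack([x*dep,y*dep,dep],-1)
    return P@rot(info['orientation']).T+np.array(info['eye'])
E
python3 - <<'E'
from h import *
for n in('scene','top'):
    i=manip.camera_info(n);print(n,i)
    p,d=manip.camera(n);cv2.imwrite(f'pics/{n}0.png',p);np.savez(f'{n}0.npz',p=p,d=d,W=world(i,d))
print(manip.read_state())
E
```

```text
scene {'fovy': 46.628672299926336, 'cx': 292.9077087931889, 'cy': 210.5156241275975, 'eye': array([1616.44794215, -188.06698777,  931.4499138 ]), 'orientation': array([-2.17553386, -0.01833662,  1.39365189])}
top {'fovy': 42.478589236532, 'cx': 278.3830839434604, 'cy': 217.9314641741462, 'eye': array([ 236.9522887 ,    6.34896279, 1552.7689509 ]), 'orientation': array([-2.93288293e+00, -2.04123248e-03, -1.64214203e+00])}
{'clock': 0.1, 'joints': array([-1.32462075e+00,  3.00405035e-01,  1.52152464e+00, -8.49630968e-06,
        1.32069418e+00, -6.65993635e-02]), 'qd': array([ 1.02135663e-03,  5.39161560e-04, -6.64714758e-04, -1.37435862e-05,
        6.70355637e-04, -1.84226171e-04]), 'effort': array([ 4.39699750e-05, -5.32644546e+01, -3.53284585e+01,  7.09307310e-02,
        2.34470156e-02, -5.96425139e-05]), 'eef_pos': array([ 169.17909821, -523.1119903 ,  229.94642959]), 'eef_rot': array([-3.14056319e+00, -6.04148963e-05,  3.12777013e-01]), 'wrist_force': array([-0.02446098,  0.17911282,  0.06821857]), 'moment': array([0.04140279, 0.00806058, 0.00020818]), 'finger_force': 0.0, 'finger_gap': 93.94077028651232}
```

View pics/scene0.png

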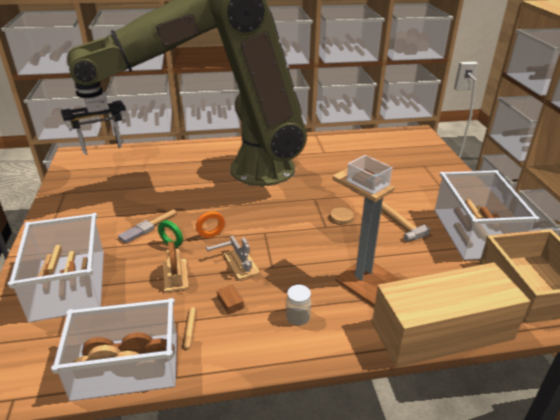

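View pics/top0.png

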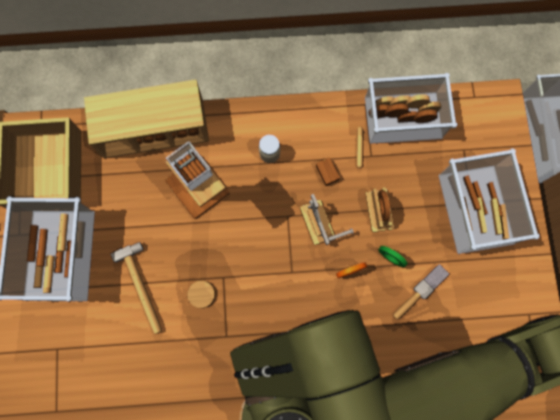

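Scene view: post with shelf and tub at about (365,220), arm in its holder at (240,255), cradle at (175,265). There are orange (210,224) and green (170,234) rings, plus a holder with something wooden in it. I'll measure from both cameras.

```bash
python3 - <<'E'
from h import *
T=np.load('top0.npz');S=np.load('scene0.npz')
def crop(D,r,s,n):
    a,b,c,d=r; return cv2.resize(D['p'][a:b,c:d],(400,300*1),interpolation=cv2.INTER_CUBIC)
A=np.vstack([np.hstack([crop(T,(180,255,300,400),4,0),crop(T,(130,220,150,270),3,0)]),np.hstack([crop(S,(205,295,140,260),0,0),crop(S,(150,300,300,500),0,0)])])
cv2.imwrite('pics/c1.png',A)
# height maps in world from both
P=np.vstack([D['W'][D['d']>0] for D in (T,S)])
C=np.vstack([D['p'][D['d']>0] for D in (T,S)])
ok=(P[:,0]>250)&(P[:,0]<850)&(P[:,1]>-450)&(P[:,1]<450)&(P[:,2]>-10)&(P[:,2]<450)
P,C=P[ok],C[ok]
H=np.zeros((600,900,3),np.uint8);o=np.argsort(P[:,2]);P,C=P[o],C[o]
H[(849.9-P[:,0]).astype(int).clip(0,599),(449.9-P[:,1]).astype(int).clip(0,899)]=C
H=cv2.dilate(H,np.ones((2,2)))
cv2.imwrite('pics/ortho.png',cv2.resize(H,(798,532)))
for n,D,uv in(('T',T,[(190,165),(208,192),(225,190),(200,215),(170,185),(269,145),(328,171),(360,147),(310,225),(325,210),(345,235),(372,210),(385,205),(350,270),(393,255),(201,294)]),('S',S,[(240,245),(175,262),(170,234),(210,224),(365,240),(372,205),(298,295),(363,185)])):
    for u,v in uv: print(n,u,v,D['W'][v,u].round())
E
```

```text
T 190 165 [640. 186. 321.]
T 208 192 [575. 148. 308.]
T 225 190 [657. 131.  14.]
T 200 215 [590. 209.  -1.]
T 170 185 [681. 290.  22.]
T 269 145 [761.  -7.  85.]
T 328 171 [ 689. -175.   28.]
T 360 147 [ 759. -278.   21.]
T 310 225 [ 534. -110.   16.]
T 325 210 [ 579. -159.    2.]
T 345 235 [ 500. -210.    2.]
T 372 210 [ 566. -295.   13.]
T 385 205 [ 556. -312.  113.]
T 350 270 [ 388. -202.   89.]
T 393 255 [ 421. -324.   87.]
T 201 294 [358. 214.  15.]
S 240 245 [ 447. -125.   -2.]
S 175 262 [ 554. -312.   45.]
S 170 234 [ 365. -335.    3.]
S 210 224 [ 326. -211.   -1.]
S 365 240 [672. 185. 154.]
S 372 205 [641. 204. 241.]
S 298 295 [773.  -9.  85.]
S 363 185 [665. 165. 319.]
```

View pics/c1.png

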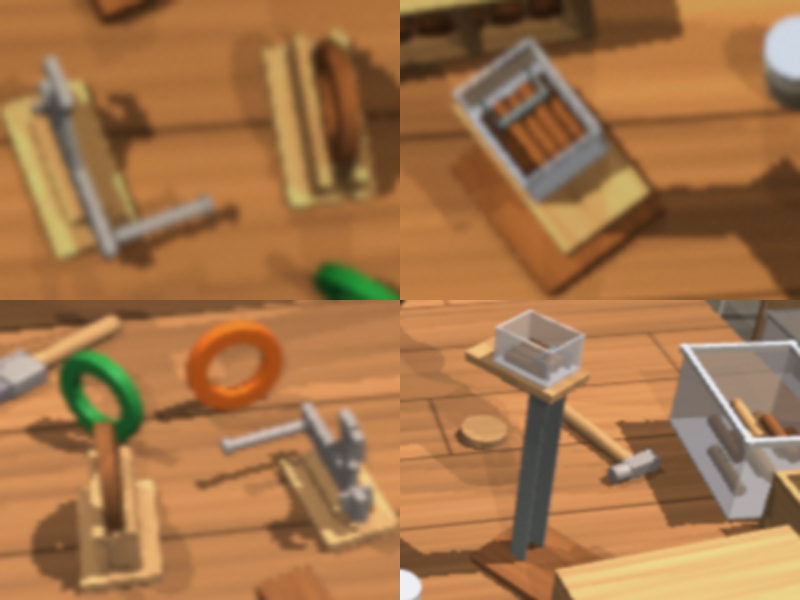

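View pics/ortho.png

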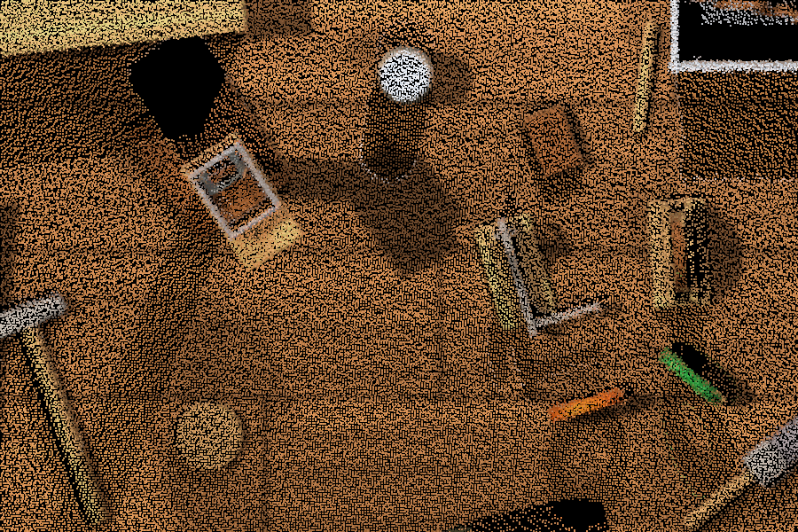

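The rings are: brown in the cradle, top (385,208) and scene (175,262); orange at scene (210,224); green at scene (170,234). The brown wooden one fits because it stands between the cradle boards, and the crop confirms it. The shelf's front edge is near (569,136), and the post's yaw is about 36°. The moves have no tilt axis, so I'll test whether going past the reach limit tilts the tool.

{"method": "step_arm", "body": {
  "series": [0,0,62,0.18,0,0,0,62,0.18,0,0,0,62,0.18,0,0,0,62,0.18,0,0,0,62,0.18,0,0,0,62,0.18,0,0,0,62,0.18,0,0,0,62,0.18,0]
}}

```text
clock: 1.1
eef_pos: [162.2, -502.5, 660.4]
eef_rot: [3.138, 0.012, 1.658]
wrist_force: [-4.7, 6.1, 2.3]
finger_gap: 94.0
finger_force: 0.0
```

{"method": "step_arm", "body": {
  "series": [18,-58,0,0,0,18,-58,0,0,0,18,-58,0,0,0,18,-58,0,0,0,18,-58,0,0,0]
}}

```text
clock: 1.72
eef_pos: [210.7, -662.4, 526.1]
eef_rot: [3.114, 0.117, 1.651]
wrist_force: [0.1, -0.1, 0.8]
finger_gap: 93.7
finger_force: 0.0
```

```bash
python3 -c "
from h import *
s=manip.read_state();print(s['clock'],s['joints'].round(3),s['eef_pos'],s['eef_rot'])"
```

```text
1.725 [-1.318  0.712  0.236  0.008  2.073 -1.396] [ 210.70454453 -662.44029562  526.08548244] [3.11372604 0.1170285  1.65122116]
```

{"method": "step_arm", "body": {
  "series": [18,-58,0,0,0,18,-58,0,0,0,18,-58,0,0,0,18,-58,0,0,0,18,-58,0,0,0,18,-58,0,0,0]
}}

```text
clock: 2.48
eef_pos: [251.3, -797.0, 385.3]
eef_rot: [3.074, 0.285, 1.643]
wrist_force: [0.1, 0.3, 0.4]
finger_gap: 94.1
finger_force: 0.0
```

{"method": "step_arm", "body": {
  "series": [-10,30,0,0,0,-10,30,0,0,0,-10,30,0,0,0]
}}

```text
clock: 2.85
eef_pos: [222.9, -711.9, 386.9]
eef_rot: [3.074, 0.285, 1.643]
wrist_force: [-0.7, -1.0, 0.8]
finger_gap: 94.0
finger_force: 0.0
```

Pushing past the reach limit tilts the tool outward, and the tilt stays. I'll build up to about 35°, corrected so it lies in the plane of the fingers.

{"method": "step_arm", "body": {
  "series": [-7,22,50,0.11,0,-7,22,50,0.11,0,-7,22,50,0.11,0,-7,22,50,0.107,0,-7,22,50,0,0,18,-58,0,0,0,18,-58,0,0,0,18,-58,0,0,0,18,-58,0,0,0,18,-58,0,0,0,18,-58,0,0,0,18,-58,0,0,0]
}}

```text
clock: 4.35
eef_pos: [257.1, -797.3, 459.9]
eef_rot: [3.103, 0.468, 2.069]
wrist_force: [0.3, -0.2, 0.4]
finger_gap: 93.9
finger_force: 0.0
```

```bash
cat >> h.py <<'E'
def st():
    s=manip.read_state();M=rot(s['eef_rot']);z=M[:,2];y=M[:,1]
    print('t',s['clock'],'q',s['joints'].round(3),'pos',s['eef_pos'].round(1),'rpy',s['eef_rot'].round(3))
    print('tilt',np.degrees(np.arccos(-z[2])).round(2),'az',np.degrees(np.arctan2(z[1],z[0])).round(2),'closing az',np.degrees(np.arctan2(y[1],y[0])).round(2),'closing slope',np.degrees(np.arcsin(y[2])).round(2))
    return s
E
python3 -c "
from h import *
st()"
```

```text
t 4.35 q [-1.35   0.843  0.236  0.162  1.619 -1.813] pos [ 257.1 -797.3  459.9] rpy [3.103 0.468 2.069]
tilt 26.91 az -56.5 closing az 29.57 closing slope 1.99
```

{"method": "step_arm", "body": {
  "series": [18,-58,0,0.04,0,18,-58,0,0,0,18,-58,0,0,0,18,-58,0,0,0,18,-58,0,0,0]
}}

```text
clock: 4.97
eef_pos: [291.3, -887.6, 356.9]
eef_rot: [3.138, 0.623, 2.105]
wrist_force: [0.8, -0.2, 0.8]
finger_gap: 94.0
finger_force: 0.0
```

```bash
python3 -c "
from h import *
st()"
```

```text
t 4.975 q [-1.34   1.003  0.236  0.185  1.306 -1.869] pos [ 291.3 -887.6  356.9] rpy [3.138 0.623 2.105]
tilt 35.72 az -59.04 closing az 30.74 closing slope 0.16
```

Tilt is now 35.7° with the closing line level. Next, measure the poses accurately.

```bash
python3 - <<'E'
from h import *
P=[];C=[]
for n in('top','scene'):
    i=manip.camera_info(n);p,d=manip.camera(n);W=world(i,d);np.savez(f'{n}1.npz',p=p,d=d,W=W)
    T=W[d>0];c=p[d>0].astype(int)
    def box(x0,x1,y0,y1,z0,z1): 
        m=(T[:,0]>x0)&(T[:,0]<x1)&(T[:,1]>y0)&(T[:,1]<y1)&(T[:,2]>z0)&(T[:,2]<z1);return T[m],c[m]
    def line(Q,name):
        if len(Q)<8: print(n,name,len(Q));return
        m=Q[:,:2].mean(0);
        for _ in range(3):
            u,s,v=np.linalg.svd(Q[:,:2]-m);v0=v[0]*np.sign(v[0,0]);r=(Q[:,:2]-m)@np.array([-v0[1],v0[0]])
            Q=Q[abs(r)<max(5,2*r.std())];m=Q[:,:2].mean(0)
        a=(Q[:,:2]-m)@v0
        print(n,name,len(Q),'c',m.round(1),'yaw',np.degrees(np.arctan2(v0[1],v0[0])).round(2),'ext',np.percentile(a,[0,2,98,100]).round(1),'z',np.median(Q[:,2]).round(1),'ends',(m+v0*a.min()).round(),(m+v0*a.max()).round())
    def rect(Q,name):
        if len(Q)<8: print(n,name,len(Q));return
        r=cv2.minAreaRect(Q[:,:2].astype(np.float32));print(n,name,len(Q),r,cv2.boxPoints(r).round().tolist(),np.median(Q[:,2]).round(1))
    q,cc=box(440,620,-230,-60,47,64);line(q,'plate top')
    q,cc=box(440,620,-230,-60,95,125);line(q,'column top')
    q,cc=box(440,560,-260,-150,33,50);line(q,'peg')
    q,cc=box(440,640,-230,-60,17,31);g=cc.max(1)-cc.min(1)>25;line(q[g],'holder walls');
    q,cc=box(480,640,-380,-240,85,122);line(q,'ring')
    q,cc=box(480,640,-380,-240,46,60);line(q,'boards')
    q,cc=box(520,740,90,290,285,320);g=cc.max(1)-cc.min(1)>40;rect(q[g],'shelf');print(np.percentile(q[g][:,2],[5,25,50,75,95]))
    q,cc=box(520,800,60,300,9,19);g=cc.max(1)-cc.min(1)>25;rect(q[g],'foot')
    q,cc=box(560,760,120,270,60,280);line(q,'post');rect(q,'post')
E
```

```text
top plate top 119 c [ 519.1 -139.5] yaw 23.61 ext [-47.3 -46.2  82.2  85. ] z 54.5 ends [ 476. -159.] [ 597. -105.]
top column top 53 c [ 583.1 -119.9] yaw 15.87 ext [-18.  -17.2  18.7  19.1] z 114.4 ends [ 566. -125.] [ 602. -115.]
top peg 79 c [ 495.  -189.4] yaw -74.59 ext [-35.5 -34.3  37.3  39.2] z 45.3 ends [ 486. -155.] [ 505. -227.]
top holder walls 256 c [ 539.2 -130. ] yaw 22.32 ext [-64.9 -48.3  54.7  63.5] z 25.3 ends [ 479. -155.] [ 598. -106.]
top ring 169 c [ 561.7 -315.1] yaw 4.58 ext [-40.2 -37.1  42.2  47.2] z 107.1 ends [ 522. -318.] [ 609. -311.]
top boards 162 c [ 566.2 -306. ] yaw 4.74 ext [-56.1 -54.3  50.5  53.2] z 54.4 ends [ 510. -311.] [ 619. -302.]
top shelf 693 ((622.2593383789062, 176.7027587890625), (141.35394287109375, 76.11334228515625), 33.937679290771484) [[542.0, 169.0], [585.0, 106.0], [702.0, 185.0], [660.0, 248.0]] 305.3
[299.93837241 303.25903304 305.3073875  307.23986867 312.0673398 ]
top foot 750 ((659.0001220703125, 180.50030517578125), (239.19918823242188, 268.9428405761719), 88.90483093261719) [[522.0, 63.0], [791.0, 58.0], [796.0, 298.0],
[... 775 characters left out ...]
, 175.863037109375), (142.8125762939453, 79.1075439453125), 34.35588836669922) [[542.0, 168.0], [587.0, 103.0], [704.0, 184.0], [660.0, 249.0]] 303.2
[293.43590505 298.13624402 303.22770677 304.85648008 307.00576654]
scene foot 1116 ((670.3504638671875, 208.8414764404297), (137.4273223876953, 134.2249755859375), 34.66590118408203) [[576.0, 225.0], [652.0, 115.0], [765.0, 193.0], [689.0, 303.0]] 14.7
scene post 1152 c [655.5 197.3] yaw -57.71 ext [-28.7 -25.1  21.6  23.7] z 172.9 ends [640. 222.] [668. 177.]
scene post 1160 ((634.3980712890625, 182.36978149414062), (84.9261474609375, 50.574581146240234), 40.21980285644531) [[586.0, 174.0], [618.0, 136.0], [683.0, 190.0], [650.0, 229.0]] 173.3
```

{"method": "step_arm", "body": {
  "series": [17,57,-5,0.1,0,17,57,-5,0.1,0,17,57,-5,0.1,0,17,57,-5,0.1,0,17,57,-5,0.1,0,17,57,-5,0.1,0,17,57,-5,0.1,0,17,57,-5,0.1,0,17,57,-5,0.1,0,17,57,-5,0.1,0,17,57,-5,0.1,0,17,57,-5,0.1,0,17,57,-5,0.1,0,0,0,-40,0,0,0,0,-40,0,0,0,0,-40,0,0,0,0,0,0,0]
}}

```text
clock: 7.2
eef_pos: [526.5, -157.4, 201.5]
eef_rot: [-3.137, 0.567, -2.988]
wrist_force: [0.5, -0.8, 1.6]
finger_gap: 93.5
finger_force: 0.0
```

```bash
python3 -c "
from h import *
st();i=manip.camera_info('wrist');print(i);p,d=manip.camera('wrist');cv2.imwrite('pics/w1.png',p)"
```

```text
t 7.2 q [-0.504  0.114  1.913  0.518  0.714 -2.554] pos [ 526.5 -157.4  201.5] rpy [-3.137  0.567 -2.988]
tilt 32.48 az 8.3 closing az 98.64 closing slope -0.21
{'fovy': 65.70646984690485, 'cx': 277.460642873997, 'cy': 212.9927502880393, 'eye': array([ 380.46979904, -179.65200742,  290.99863746]), 'orientation': array([2.30519899, 0.00416799, 1.72103672])}
```

View pics/w1.png

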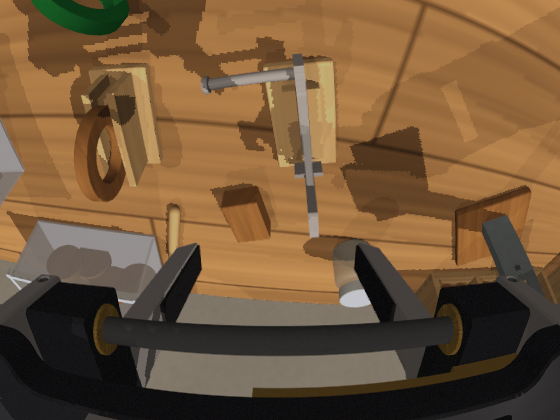

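The wrist view shows the arm in its holder at (305,150), the ring in its cradle at (100,150) and the post at (505,245). Joint 6 hit its limit, so I need the other finger orientation. I'll spin half a turn, then re-tilt by overreaching.

{"method": "step_arm", "body": {
  "series": [-6,2,20,-0.179,0,-6,2,20,-0.179,0,-6,2,20,-0.179,0,-6,2,20,-0.179,0,-6,2,20,-0.179,0,-6,2,20,-0.179,0,-6,2,20,-0.179,0,-6,2,20,-0.179,0,-6,2,20,-0.179,0,-6,2,20,-0.179,0,-6,2,20,-0.179,0,-6,2,20,-0.179,0,-6,2,20,-0.179,0,-6,2,20,-0.179,0,-6,2,20,-0.179,0,-6,2,20,-0.179,0,-6,2,20,-0.179,0,-6,2,20,-0.179,0,-6,2,20,-0.179,0,-6,2,20,-0.179,0]
}}

```text
clock: 9.75
eef_pos: [410.6, -119.0, 584.1]
eef_rot: [-3.136, 0.551, -0.118]
wrist_force: [0.5, -0.1, -0.8]
finger_gap: 93.7
finger_force: 0.0
```

```bash
python3 -c "
from h import *
st()"
```

```text
t 9.75 q [-0.313  0.332  0.757 -0.183  2.588  1.248] pos [ 410.6 -119.   584.1] rpy [-3.136  0.551 -0.118]
tilt 31.54 az 172.64 closing az -96.92 closing slope -0.27
```

{"method": "step_arm", "body": {
  "series": [0,0,40,-0.085,0,0,0,40,-0.085,0,59,-17,0,0,0,59,-17,0,0,0,59,-17,0,0,0,59,-17,0,0,0,59,-17,0,0,0,59,-17,0,0,0,59,-17,0,0,0,59,-17,0,0,0,59,-17,0,0,0]
}}

```text
clock: 11.12
eef_pos: [626.5, -181.4, 416.5]
eef_rot: [-3.137, 0.429, -0.272]
wrist_force: [-0.1, -0.3, -0.4]
finger_gap: 94.0
finger_force: 0.0
```

```bash
python3 -c "
from h import *
st()"
```

```text
t 11.125 q [-0.331  0.896  0.235 -0.03   2.439  1.495] pos [ 626.5 -181.4  416.5] rpy [-3.137  0.429 -0.272]
tilt 24.56 az 163.73 closing az -105.71 closing slope -0.26
```

{"method": "step_arm", "body": {
  "series": [36,-10,50,0,0,36,-10,50,0,0,36,-10,50,0,0,36,-10,50,0,0,36,-10,50,0,0,36,-10,50,0,0,36,-10,50,0,0,36,-10,50,0,0]
}}

```text
clock: 12.12
eef_pos: [566.7, -160.9, 550.9]
eef_rot: [-3.138, 0.249, -0.271]
wrist_force: [0.6, -0.0, 0.4]
finger_gap: 93.7
finger_force: 0.0
```

```bash
python3 -c "
from h import *
st()"
```

```text
t 12.125 q [-0.334  0.684  0.235 -0.019  2.471  1.496] pos [ 566.7 -160.9  550.9] rpy [-3.138  0.249 -0.271]
tilt 14.27 az 163.54 closing az -105.61 closing slope -0.22
```

{"method": "step_arm", "body": {
  "series": [53,-15,28,0,0,53,-15,28,0,0,53,-15,28,0,0,53,-15,28,0,0,53,-15,28,0,0,53,-15,28,0,0,53,-15,28,0,0,53,-15,28,0,0,53,-15,28,0,0,53,-15,28,0,0,53,-15,28,0,0,53,-15,28,0,0,53,-15,28,0,0,53,-15,28,0,0,53,-15,28,0,0,53,-15,28,0,0,53,-15,28,0,0,53,-15,28,0,0]
}}

```text
clock: 14.38
eef_pos: [760.2, -214.8, 465.4]
eef_rot: [-3.139, -0.299, -0.273]
wrist_force: [0.8, -0.3, 0.2]
finger_gap: 94.3
finger_force: 0.0
```

```bash
python3 -c "
from h import *
st()"
```

```text
t 14.375 q [-0.328  0.814  0.236  0.019  1.794  1.523] pos [ 760.2 -214.8  465.4] rpy [-3.139 -0.299 -0.273]
tilt 17.12 az -15.11 closing az -105.61 closing slope -0.15
```

{"method": "step_arm", "body": {
  "series": [50,-14,34,0,0,50,-14,34,0,0,50,-14,34,0,0,50,-14,34,0,0,50,-14,34,0,0,50,-14,34,0,0,50,-14,34,0,0,50,-14,34,0,0,50,-14,34,0,0,50,-14,34,0,0]
}}

```text
clock: 15.62
eef_pos: [835.7, -234.8, 508.7]
eef_rot: [-3.139, -0.666, -0.274]
wrist_force: [0.3, -0.4, 0.8]
finger_gap: 93.9
finger_force: 0.0
```

```bash
python3 -c "
from h import *
st()"
```

```text
t 15.625 q [-0.326  0.811  0.236  0.035  1.43   1.525] pos [ 835.7 -234.8  508.7] rpy [-3.139 -0.666 -0.274]
tilt 38.13 az -15.45 closing az -105.62 closing slope -0.13
```

{"method": "step_arm", "body": {
  "series": [-35,11,-38,0.06,0,-35,11,-38,0.06,0,-35,11,-38,0.06,0,-35,11,-38,0.06,0,-35,11,-38,0.06,0,-35,11,-38,0.06,0,-35,11,-38,0.06,0,-35,11,-38,0.06,0,-38,8,-45,0.064,0,0,0,0,0,0]
}}

```text
clock: 16.88
eef_pos: [555.0, -150.8, 196.9]
eef_rot: [-3.137, -0.658, 0.216]
wrist_force: [0.4, -0.2, 0.6]
finger_gap: 93.6
finger_force: 0.0
```

```bash
python3 -c "
from h import *
st();np.savez('w2.npz',i=manip.camera_info('wrist'),**dict(zip('pd',manip.camera('wrist'))))
cv2.imwrite('pics/w2.png',np.load('w2.npz')['p'])"
```

```text
t 16.875 q [-0.505  0.17   1.894  0.704  0.682  0.379] pos [ 555.  -150.8  196.9] rpy [-3.137 -0.658  0.216]
tilt 37.71 az 12.83 closing az -77.45 closing slope -0.22
```

View pics/w2.png

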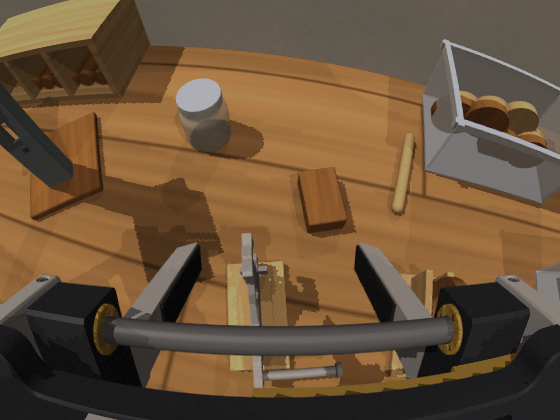

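The wrist view shows the bracket standing in its holder at about (255,310) between the open fingers, with the peg at (300,372) and the post at left (40,150). I'll go down to it.

{"method": "step_arm", "body": {
  "series": [-19,6,-40,0.048,0,-19,5,-40,0,0,0,0,-25,0,0,0,0,-20,0,0,0,0,0,0,0]
}}

```text
clock: 17.55
eef_pos: [520.5, -140.6, 75.1]
eef_rot: [-3.14, -0.662, 0.266]
wrist_force: [-0.7, -0.2, -0.2]
finger_gap: 93.9
finger_force: 0.0
```

```bash
cat >> h.py <<'E'
def fworld(i,d):
    h,w=d.shape;f=h/2/np.tan(np.radians(i['fovy'])/2);v,u=np.mgrid[:h,:w];x=u-i['cx'];y=v-i['cy'];r=np.hypot(x,y)+1e-9;th=r/f
    t=np.tan(th)/r;P=np.stack([x*t*d,y*t*d,d],-1);return P@rot(i['orientation']).T+np.array(i['eye'])
E
python3 - <<'E'
from h import *
s=st();i=manip.camera_info('wrist');p,d=manip.camera('wrist');W=fworld(i,d)
np.savez('w3.npz',p=p,d=d,W=W)
m=(d>0)&(W[...,2]>49)&(W[...,2]<62)&(W[...,0]>470)&(W[...,0]<610)&(abs(W[...,1]+138)<35)&(np.ptp(p.astype(int),axis=-1)<25)
Q=W[m][:,:2];print(len(Q))
vx,vy,x0,y0=cv2.fitLine(Q.astype(np.float32),cv2.DIST_HUBER,0,.01,.01).ravel();print('yaw',np.degrees(np.arctan(vy/vx)),'at x=521 y=',y0+(521-x0)*vy/vx)
m=(d>0)&(W[...,2]>108)&(W[...,2]<122)&(W[...,0]>550)&(W[...,0]<620)&(abs(W[...,1]+118)<30);Q=W[m];print(len(Q),Q.mean(0) if len(Q) else'',Q.min(0) if len(Q) else '',Q.max(0) if len(Q) else '')
E
```

```text
t 17.55 q [-0.537  0.33   2.056  1.091  0.524 -0.145] pos [ 520.5 -140.6   75.1] rpy [-3.14  -0.662  0.266]
tilt 37.94 az 15.39 closing az -74.68 closing slope -0.06
1234
yaw 14.604511 at x=521 y= -137.35013
1032 [ 579.26242992 -120.27118334  115.46116915] [ 564.16649693 -127.74886512  108.09266503] [ 602.663403   -110.83725068  118.35158122]
```

{"method": "step_arm", "body": {
  "series": [-3,2,-11,-0.005,0,0,0,-10,0,0,0,0,0,0,1,0,0,0,0,1,0,0,0,0,1,0,0,0,0,1,0,0,0,0,1,0,0,0,0,1],
  "squeeze": 50
}}

```text
clock: 18.6
eef_pos: [516.4, -138.2, 54.0]
eef_rot: [-3.14, -0.662, 0.262]
wrist_force: [-0.5, 0.1, -0.1]
finger_gap: 37.4
finger_force: 0.0
```

{"method": "step_arm", "body": {
  "series": [0,0,0,0,1,0,0,0,0,1,0,0,0,0,1,0,0,0,0,1,0,0,0,0,1]
}}

```text
clock: 19.23
eef_pos: [516.4, -138.0, 53.9]
eef_rot: [-3.14, -0.662, 0.262]
wrist_force: [-0.1, 2.6, 0.5]
finger_gap: 7.5
finger_force: 50.0
```

{"method": "step_arm", "body": {
  "series": [0,0,15,0,1,0,0,30,0,1,0,10,30,0,1,-1,33,15,0.05,1,-1,33,15,0.05,1,-1,33,3,0.05,1,-1,33,0,0.05,1,0,33,0,0.05,1,0,33,0,0.05,1,0,33,0,0.028,1,0,0,0,0,1]
}}

```text
clock: 20.6
eef_pos: [512.0, 104.2, 161.6]
eef_rot: [-3.14, -0.662, 0.592]
wrist_force: [0.8, -0.3, -2.8]
finger_gap: 7.8
finger_force: 50.0
```

```bash
python3 - <<'E'
from h import *
s=st();print(s['wrist_force'],s['finger_gap'])
i=manip.camera_info('wrist');p,d=manip.camera('wrist');W=fworld(i,d)
np.savez('w4.npz',p=p,d=d,W=W);cv2.imwrite('pics/w4.png',p)
E
```

```text
t 20.6 q [-0.044  0.096  2.079  0.782  0.547  0.339] pos [512.  104.2 161.6] rpy [-3.14  -0.662  0.592]
tilt 37.9 az 34.1 closing az -56.0 closing slope -0.08
[ 0.80667121 -0.31632333 -2.75507598] 7.831793418863555
```

View pics/w4.png

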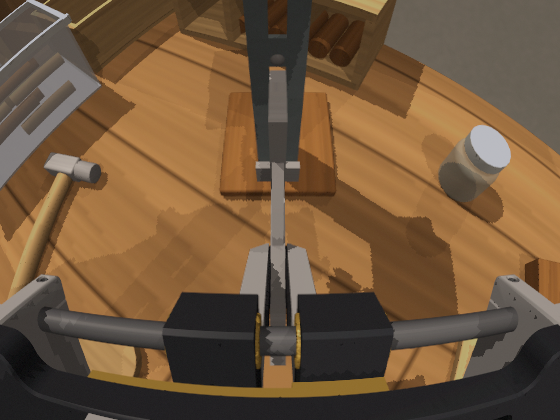

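The wrist view shows the held arm, column top at (278,90), lined up with the post at columns 250–305. The ball is at (277,58). Now for numbers.

```bash
python3 - <<'E'
from h import *
D=np.load('w4.npz');p,d,W=D['p'].astype(int),D['d'],D['W']
a=np.radians(34.1);u=np.array([np.cos(a),np.sin(a)]);v=np.array([-u[1],u[0]])
X=(W[...,:2]-[512,104.2])@u;Y=(W[...,:2]-[512,104.2])@v;Z=W[...,2]
g=(np.ptp(p,axis=-1)<30)&(d>0)
# post face
m=g&(abs(Y)<40)&(X>130)&(X<190)&(Z>40)&(Z<270)
print('post n',m.sum(),'X pct',np.percentile(X[m],[5,25,50,75,95]).round(1))
for z0 in range(40,270,30):
    k=m&(Z>=z0)&(Z<z0+30)&(X<175)
    if k.sum()>20: print(z0,k.sum(),'X',np.median(X[k]).round(1),'Y',Y[k].min().round(1),np.percentile(Y[k],[1,99]).round(1),Y[k].max().round(1))
k=m&(X<170)&(Z<150);c=np.polyfit(Y[k],X[k],1);print('face slope deg',np.degrees(np.arctan(c[0])),'X0',c[1])
# rows across post
for r in (10,30,120,140): 
    c=np.where(m[r])[0]
    if len(c):print('row',r,c.min(),c.max(),'Y',Y[r,c.min()].round(1),Y[r,c.max()].round(1),'Z',Z[r,c].mean().round(),'Xmed',np.median(X[r,c]).round(1))
b=g&(abs(Y)<20)&(X>20)&(X<105)&(Z>100)
for lo,hi in((150,172),(206,235)):
    k=b&(Z>lo)&(Z<hi);
    if k.sum()<10: print(lo,k.sum());continue
    c=np.polyfit(X[k],Y[k],1);print('brk',lo,k.sum(),'X',np.percentile(X[k],[0,1,99,100]).round(1),'Y',np.percentile(Y[k],[1,50,99]).round(1),'Z',np.median(Z[k]).round(1),'slope deg',np.degrees(np.arctan(c[0])).round(2),'Y@76',np.polyval(c,76).round(2))
E
```

```text
post n 6111 X pct [157.2 157.9 158.3 158.7 159.4]
40 393 X 158.4 Y -22.4 [-21.7  20.6] 20.9
70 484 X 158.4 Y -22.3 [-22.   20.5] 20.9
100 680 X 158.3 Y -22.4 [-22.   20.8] 21.2
130 975 X 158.3 Y -22.4 [-22.   20.8] 21.2
160 1833 X 158.3 Y -22.7 [-22.2  20.7] 21.3
190 1644 X 158.3 Y -22.9 [-22.2  21.1] 21.6
220 102 X 158.1 Y -22.2 [-22.2  21.1] 21.1
face slope deg 0.31216368078937407 X0 158.3451025396857
row 10 243 311 Y 21.5 -22.7 Z 213.0 Xmed 158.1
row 30 246 309 Y 20.7 -22.6 Z 196.0 Xmed 158.2
row 120 255 300 Y 20.1 -21.8 Z 93.0 Xmed 158.6
row 140 257 298 Y 19.9 -21.6 Z 61.0 Xmed 158.3
brk 150 586 X [20.  20.2 75.1 75.7] Y [-14.3  -0.3  13. ] Z 155.5 slope deg 0.1 Y@76 -0.51
brk 206 1401 X [50.4 50.8 87.3 88.6] Y [-4.7 -0.5  3.4] Z 223.9 slope deg 0.11 Y@76 -0.59
```

Laterally they match to 0.2 mm, the height is +20, and 82 mm remain to the face. Advancing.

{"method": "step_arm", "body": {
  "series": [16.5,11.2,0,0,1,16.5,11.2,0,0,1,16.5,11.2,0,0,1,8,5.4,0,0,1,5,3.4,0,0,1,3,2,0,0,1,0,0,0,0,1]
}}

```text
clock: 21.52
eef_pos: [577.8, 147.0, 161.9]
eef_rot: [-3.14, -0.662, 0.59]
wrist_force: [0.2, 0.9, -1.9]
finger_gap: 7.6
finger_force: 50.0
```

{"method": "step_arm", "body": {
  "series": [-0.5,1.2,0,0,1,1.5,1,0,0,1,1.5,1,0,0,1,0,0,0,0,1]
}}

```text
clock: 22.02
eef_pos: [580.5, 150.4, 161.9]
eef_rot: [-3.14, -0.662, 0.59]
wrist_force: [0.1, -0.3, -2.4]
finger_gap: 8.0
finger_force: 50.0
```

{"method": "step_arm", "body": {
  "series": [0.9,0.6,0,0,1,0.5,0.3,0,0,1,0,0,0,0,1]
}}

```text
clock: 22.4
eef_pos: [580.6, 150.8, 160.9]
eef_rot: [-3.139, -0.659, 0.59]
wrist_force: [-14.5, -9.0, 1.5]
finger_gap: 7.8
finger_force: 50.0
```

{"method": "step_arm", "body": {
  "series": [0,0,-3,0,1,0,0,-3,0,1,0,0,-3,0,1,0,0,0,0,1],
  "squeeze": 60
}}

```text
clock: 22.9
eef_pos: [581.2, 150.8, 152.4]
eef_rot: [-3.14, -0.661, 0.59]
wrist_force: [-9.5, -7.4, 0.1]
finger_gap: 7.7
finger_force: 60.0
```

{"method": "step_arm", "body": {
  "series": [0,0,-3,0,1,0,0,-3,0,1,0,0,-3,0,1,0,0,-2,0,1,0,0,0,0,1]
}}

```text
clock: 23.52
eef_pos: [581.7, 150.9, 142.5]
eef_rot: [-3.141, -0.663, 0.59]
wrist_force: [-12.0, -7.8, 7.9]
finger_gap: 7.8
finger_force: 60.0
```

```bash
python3 - <<'E'
from h import *
s=st();i=manip.camera_info('wrist');p,d=manip.camera('wrist');W=fworld(i,d);np.savez('w5.npz',p=p,d=d,W=W)
u=np.array([.828,.5606]);v=np.array([-u[1],u[0]]);X=(W[...,:2]-[512,104.2])@u;Y=(W[...,:2]-[512,104.2])@v;Z=W[...,2]
g=(np.ptp(p.astype(int),axis=-1)<30)&(d>0)&(abs(Y)<6)
k=g&(X>125)&(X<156)&(Z>190);print(k.sum(),'col top',np.percentile(Z[k],[10,50,90]),X[k].max())
k=g&(X>70)&(X<130)&(Z>130)&(Z<160);print('arm top',np.percentile(Z[k],[10,50,90]))
E
```

```text
t 23.525 q [0.066 0.283 1.905 0.745 0.473 0.455] pos [581.7 150.9 142.5] rpy [-3.141 -0.663  0.59 ]
tilt 37.96 az 33.89 closing az -56.16 closing slope -0.04
519 col top [211.36905811 213.45827757 214.38015038] 149.21902176687382
arm top [140.87351395 144.56505785 156.04555156]
```

```bash
python3 - <<'E'
from h import *
D=np.load('w5.npz');p,W=D['p'],D['W'];cv2.imwrite('pics/w5.png',cv2.resize(p[0:270,180:380],(592,800))[:600] if 0 else cv2.resize(p[0:280,190:370],(386,600),interpolation=cv2.INTER_CUBIC))
for r in range(0,280,12): print(r,W[r,277].round(1),p[r,277],end=' | ')
i=manip.camera_info('scene');q,d=manip.camera('scene');cv2.imwrite('pics/s5.png',q)
E
```

```text
0 [553.6 131.5 312.3] [52 54 53] | 12 [553.6 131.5 312.3] [52 55 53] | 24 [553.6 131.5 312.3] [51 53 51] | 36 [593.6 158.3 277.1] [52 54 53] | 48 [593.9 158.6 273.9] [52 54 52] | 60 [593.8 158.5 271.1] [52 53 53] | 72 [593.3 158.2 268.5] [51 53 53] | 84 [593.8 158.5 264.5] [52 54 53] | 96 [629.6 182.6 215. ] [75 80 85] | 108 [625.2 179.6 213.5] [76 82 88] | 120 [553.6 131.5 312.3] [44 72 97] | 132 [553.6 131.5 312.3] [43 71 94] | 144 [553.6 131.5 312.3] [43 71 96] | 156 [612.8 171.3 201.1] [53 56 61] | 168 [614.  172.2 189. ] [52 56 59] | 180 [612.8 171.4 180.6] [100 106 114] | 192 [610.2 169.6 174.4] [124 131 139] | 204 [607.1 167.5 169. ] [122 130 139] | 216 [603.4 165.1 164.5] [122 130 139] | 228 [600.  162.8 158.5] [122 130 139] | 240 [596.2 160.3 153. ] [122 129 139] | 252 [592.1 157.5 147.9] [ 98 104 113] | 264 [587.6 154.5 143.5] [144 152 162] | 276 [582.3 150.9 142.7] [78 82 88] |
```

View pics/w5.png

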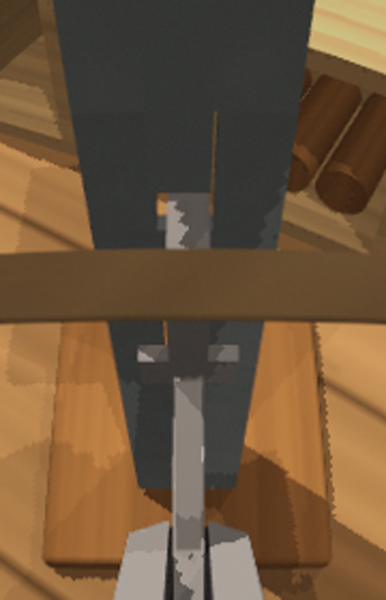

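```bash
python3 - <<'E'
from h import *
i=manip.camera_info('wrist');f=210/np.tan(np.radians(i['fovy'])/2)
def proj(P,fish=True):
    c=(np.array(P)-i['eye'])@rot(i['orientation']);r=np.hypot(c[0],c[1])
    k=f*np.arctan2(r,c[2])/r; return (i['cx']+k*c[0],i['cy']+k*c[1])
face=np.array([512+.828*158.3+.56*.6,104.2+.5606*158.3-.83*.6])
u=np.array([.828,.5606]);v=np.array([-u[1],u[0]])
for h in(0,5,10):
    for n,(x,y,z) in dict(coltopfront=(-24,0,104),coltopback=(0,0,104),flangeL=(-24,14,34),flangeR=(-24,-14,34),armtop50=(-50,0,42)).items():
        print(h,n,np.round(proj([*(face+u*x+v*y),100+h+z]),1))
q=cv2.imread('pics/s5.png');cv2.imwrite('pics/s5c.png',cv2.resize(q[170:300,310:420],(660,600)[::1] and (508,600),interpolation=cv2.INTER_CUBIC))
E
```

```text
0 coltopfront [276.1 126. ]
0 coltopback [276.   85.7]
0 flangeL [253.5 197.7]
0 flangeR [299.5 197.5]
0 armtop50 [276.6 233.8]
5 coltopfront [276.  118.5]
5 coltopback [275.9  78.1]
5 flangeL [252.9 194.1]
5 flangeR [300.1 193.8]
5 armtop50 [276.6 230.8]
10 coltopfront [276.  110.5]
10 coltopback [275.9  70. ]
10 flangeL [252.3 190.3]
10 flangeR [300.6 190.1]
10 armtop50 [276.6 227.7]
```

View pics/s5c.png

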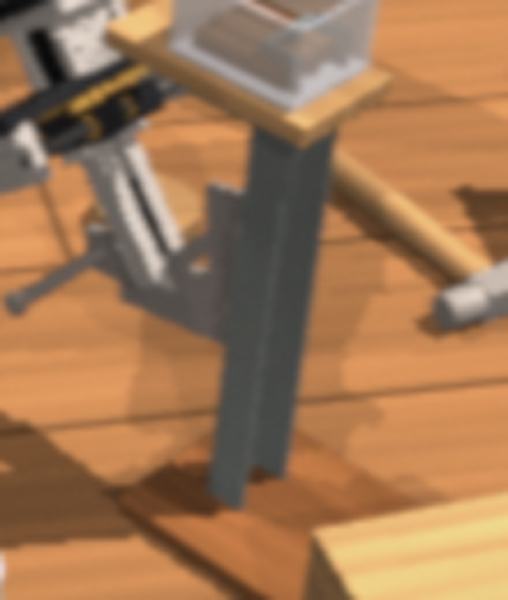

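The column's top edge at row 90 fits the home position (85.7 predicted, versus 78 if 5 mm high). I'll press a touch more to confirm it bottoms out.

{"method": "step_arm", "body": {
  "series": [0,0,-1.5,0,1,0,0,-1,0,1,0,0,0,0,1]
}}

```text
clock: 24.0
eef_pos: [581.4, 151.0, 139.0]
eef_rot: [-3.14, -0.661, 0.59]
wrist_force: [-5.8, -5.4, -1.9]
finger_gap: 7.5
finger_force: 60.0
```

{"method": "step_arm", "body": {
  "series": [0,0,-1.5,0,1,0,0,-1.5,0,1,0,0,0,0,1]
}}

```text
clock: 24.38
eef_pos: [581.6, 151.0, 136.4]
eef_rot: [-3.14, -0.662, 0.59]
wrist_force: [-7.4, -5.1, 1.1]
finger_gap: 7.7
finger_force: 60.0
```

{"method": "step_arm", "body": {
  "series": [0,0,-1.5,0,1,0,0,-1.5,0,1,0,0,-1,0,1,0,0,0,0,1]
}}

```text
clock: 24.88
eef_pos: [581.9, 151.0, 133.2]
eef_rot: [-3.141, -0.663, 0.59]
wrist_force: [-10.7, -7.8, 7.9]
finger_gap: 7.2
finger_force: 60.0
```

```bash
python3 - <<'E'
from h import *
s=st();p,d=manip.camera('wrist');cv2.imwrite('pics/w6.png',p)
i=manip.camera_info('wrist');print(i['eye'])
g=p[:, 277].astype(int).sum(1);a=cv2.imread('pics/w4.png')
for r in range(60,215,3): print(r,g[r],p[r,266].astype(int).sum(),p[r,256].astype(int).sum(),p[r,246].astype(int).sum(),end=' | ')
E
```

```text
t 24.875 q [0.066 0.299 1.911 0.776 0.457 0.421] pos [581.9 151.  133.2] rpy [-3.141 -0.663  0.59 ]
tilt 37.99 az 33.87 closing az -56.16 closing slope -0.03
[553.74193004 131.54674731 303.01208227]
60 123 234 143 144 | 63 122 321 150 149 | 66 115 325 146 142 | 69 329 280 144 146 | 72 279 293 149 152 | 75 291 304 144 151 | 78 239 194 146 149 | 81 234 194 143 147 | 84 235 229 147 145 | 87 237 232 149 145 | 90 232 218 149 145 | 93 234 212 150 144 | 96 346 145 144 140 | 99 411 142 144 140 | 102 414 146 147 145 | 105 412 149 146 147 | 108 414 146 144 145 | 111 422 145 144 143 | 114 442 143 145 142 | 117 439 146 141 145 | 120 438 175 143 137 | 123 443 154 147 145 | 126 448 147 146 143 | 129 442 143 139 143 | 132 442 275 143 145 | 135 451 269 146 144 | 138 447 267 145 145 | 141 460 268 143 146 | 144 455 264 144 142 | 147 442 269 149 143 | 150 328 251 144 142 | 153 158 236 150 143 | 156 156 198 146 145 | 159 157 153 139 146 | 162 157 230 228 145 | 165 161 227 452 144 | 168 181 185 297 146 | 171 182 152 158 160 | 174 181 150 156 178 | 177 190 153 152 177 | 180 268 141 153 182 | 183 301 144 144 218 | 186 362 144 144 277 | 189 364 146 143 333 | 192 365 147 146 334 | 195 362 148 146 336 | 198 365 145 143 338 | 201 365 144 150 338 | 204 363 148 142 378 | 207 364 145 148 378 | 210 364 143 148 361 | 213 365 150 152 316 |
```

```bash
python3 - <<'E'
from h import *
def shift(A,B,r):
    a,b,c,e=r;t=A[a:b,c:e];S=B[a-25:b+25,c-12:e+12];m=cv2.matchTemplate(S,t,cv2.TM_CCOEFF_NORMED);_,s,_,l=cv2.minMaxLoc(m)
    y,x=l[1],l[0]
    if 0<y<m.shape[0]-1: k=m[y-1:y+2,x];sub=(k[0]-k[2])/(2*(k[0]-2*k[1]+k[2]))
    else: sub=0
    return 'dy %.2f dx %d s %.2f'%(y-25+sub,x-12,s)
w4,w5,w6=[cv2.imread(f'pics/w{k}.png') for k in(4,5,6)]
for n,r in dict(flange=(155,190,248,308),arm=(180,245,262,294)).items():
    print(n,'4-5',shift(w4,w5,r),'5-6',shift(w5,w6,r),'4-6',shift(w4,w6,r))
s6,d=manip.camera('scene');cv2.imwrite('pics/s6.png',s6);s5=cv2.imread('pics/s5.png')
for n,r in dict(column=(205,235,350,364),peg=(222,242,310,332),bend=(225,247,335,358),post=(245,275,352,375)).items(): print(n,shift(s5,s6,r))
i=manip.camera_info('scene');f=210/np.tan(np.radians(i['fovy'])/2)
def pr(P): c=(np.array(P)-i['eye'])@rot(i['orientation']);return (i['cx']+f*c[0]/c[2],i['cy']+f*c[1]/c[2])
face=np.array([643.4,192.4]);u=np.array([.828,.5606]);v=np.array([-u[1],u[0]])
for h in(-8,0,10,20):
    print(h,[(n,np.round(pr([*(face+u*x+v*y),100+h+z]),1)) for n,(x,y,z) in dict(coltopF=(-24,0,104),foot=(0,0,0),pegtip=(-110,-81,28),fpost=(0,-22,0)).items()])
cv2.imwrite('pics/cmp.png',np.hstack([cv2.resize(cv2.imread('pics/w6.png')[0:230,190:370],(400,511),interpolation=cv2.INTER_CUBIC),cv2.resize(s6[180:270,300:370],(397,511),interpolation=cv2.INTER_CUBIC)]))
E
```

```text
flange 4-5 dy 1.04 dx -9 s 0.20 5-6 dy 21.87 dx 12 s 0.36 4-6 dy 0.15 dx -1 s 0.48
arm 4-5 dy -9.27 dx 4 s 0.23 5-6 dy -11.68 dx -10 s 0.58 4-6 dy 1.85 dx 0 s 0.47
column dy 2.36 dx -1 s 0.95
peg dy 2.79 dx 0 s 0.90
bend dy 2.70 dx 0 s 0.97
post dy 0.10 dx 0 s 0.99
-8 [('coltopF', array([358.8, 216.3])), ('foot', array([362. , 251.4])), ('pegtip', array([312.6, 237.4])), ('fpost', array([356.9, 254.9]))]
0 [('coltopF', array([359.1, 213.8])), ('foot', array([362.3, 249.1])), ('pegtip', array([312.7, 235.1])), ('fpost', array([357.1, 252.6]))]
10 [('coltopF', array([359.5, 210.7])), ('foot', array([362.7, 246.2])), ('pegtip', array([312.8, 232.2])), ('fpost', array([357.5, 249.7]))]
20 [('coltopF', array([359.9, 207.5])), ('foot', array([363.1, 243.3])), ('pegtip', array([313. , 229.2])), ('fpost', array([357.8, 246.8]))]
```

View pics/cmp.png

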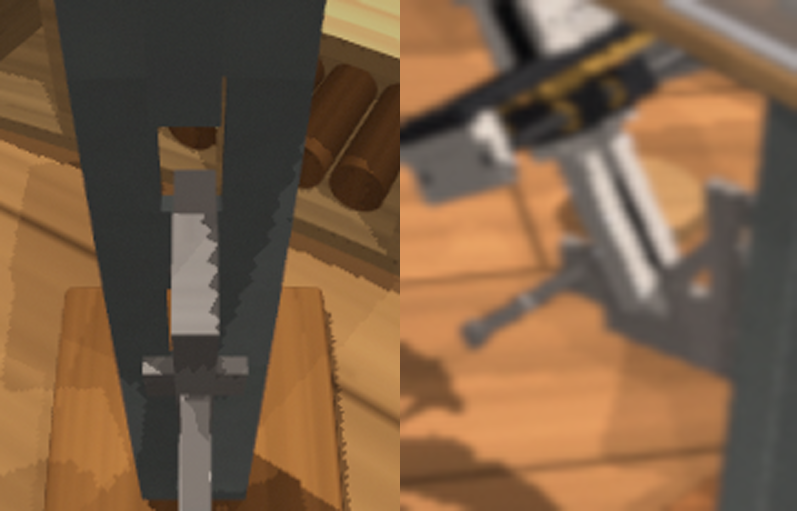

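```bash
python3 - <<'E'
from h import *
from scipy.optimize import least_squares
w4,w6=[cv2.imread(f'pics/w{k}.png').astype(int) for k in(4,6)]
print('w4',[(r,w4[r,275:280].sum(1).mean().astype(int)) for r in range(54,200,3)])
i=manip.camera_info('wrist');f=210/np.tan(np.radians(i['fovy'])/2)
Rc=rot(i['orientation']);s=manip.read_state();T6=s['eef_pos'];
u=np.array([.828,.5606,0]);k=np.array([0,0,1.])
def row(P,eye,Rc=Rc):
    c=(P-eye)@Rc;r=np.hypot(c[0],c[1]);return i['cy']+f*np.arctan2(r,c[2])/r*c[1]
def rows(q,eye,T):  # q: x,z of origin rel TCP along u, pitch
    x,z,a=q;out=[]
    for px,pz in feat:
        X=px*np.cos(a)-pz*np.sin(a);Z=px*np.sin(a)+pz*np.cos(a)
        out.append(row(T+u*(x+X)+k*(z+Z),eye))
    return np.array(out)
feat=[(13,100),(0,104),(-24,104),(-24,42),(-50,42)]
for x,z,a in((76,-42,0),(76,-36,0),(76,-42,.1),(76,-42,-.1)): print(x,z,a,rows((x,z,a),i['eye'],T6).round(1))
F=np.array([76,96,151,184])
feat=feat[:4]
print(least_squares(lambda q:rows(q,i['eye'],T6)-F,(76,-42,0)))
E
```

```text
w4 [(54, np.int64(174)), (57, np.int64(204)), (60, np.int64(180)), (63, np.int64(148)), (66, np.int64(195)), (69, np.int64(355)), (72, np.int64(308)), (75, np.int64(308)), (78, np.int64(308)), (81, np.int64(308)), (84, np.int64(297)), (87, np.int64(297)), (90, np.int64(296)), (93, np.int64(302)), (96, np.int64(298)), (99, np.int64(298)), (102, np.int64(302)), (105, np.int64(302)), (108, np.int64(297)), (111, np.int64(309)), (114, np.int64(311)), (117, np.int64(313)), (120, np.int64(300)), (123, np.int64(193)), (126, np.int64(193)), (129, np.int64(193)), (132, np.int64(194)), (135, np.int64(193)), (138, np.int64(194)), (141, np.int64(195)), (144, np.int64(194)), (147, np.int64(194)), (150, np.int64(194)), (153, np.int64(193)), (156, np.int64(193)), (159, np.int64(194)), (162, np.int64(194)), (165, np.int64(347)), (168, np.int64(382)), (171, np.int64(383)), (174, np.int64(382)), (177, np.int64(382)), (180, np.int64(385)), (183, np.int64(386)), (186, np.int64(386)), (189, np.int64(384)), (192, np.int64(384)), (195, np.int64(383)), (198, np.int64(383))]
76 -42 0 [ 70.4  82.6 122.2 188.8 230.8]
76 -36 0 [ 61.5  73.3 113.1 184.1 227. ]
76 -42 0.1 [ 83.1  99.5 146.1 197.  240.4]
76 -42 -0.1 [ 60.5  68.8 101.  180.6 220.2]
     message: `ftol` termination condition is satisfied.
     success: True
      status: 2
         fun: [-5.352e-01  7.262e-01 -2.641e-01  7.317e-02]
           x: [ 8.793e+01 -3.106e+01  2.708e-01]
        cost: 0.4444680603243394
         jac: [[-1.503e+00 -1.606e+00  1.729e+02]
               [-1.719e+00 -1.612e+00  2.172e+02]
               [-2.105e+00 -1.401e+00  2.688e+02]
               [-1.526e+00 -8.037e-01  7.959e+01]]
        grad: [-8.869e-08  3.129e-08 -1.490e-06]
  optimality: 1.4895641413659177e-06
 active_mask: [ 0.000e+00  0.000e+00  0.000e+00]
        nfev: 6
        njev: 6
```

```bash
python3 - <<'E'
from h import *
from scipy.optimize import least_squares
i=manip.camera_info('wrist');f=210/np.tan(np.radians(i['fovy'])/2);Rc=rot(i['orientation']);T=manip.read_state()['eef_pos']
u=np.array([.828,.5606,0]);k=np.array([0,0,1.])
def rows(q,feat):
    x,z,a=q;out=[]
    for px,pz in feat:
        P=T+u*(x+px*np.cos(a)-pz*np.sin(a))+k*(z+px*np.sin(a)+pz*np.cos(a));c=(P-i['eye'])@Rc;r=np.hypot(c[0],c[1]);out.append(i['cy']+f*np.arctan2(r,c[2])/r*c[1])
    return np.array(out)
for z in(42,54,60,66,72): print(z,rows((76.3,-42,0),[(-24,z),(-26,z)]).round(1))
zj=least_squares(lambda z:rows((76.3,-42,0),[(-24,z[0])])-164,[60]).x[0];print('junction z',zj)
ft=[(13,100),(0,104),(-24,104),(-24,zj)]
r=least_squares(lambda q:rows(q,ft)-[76,96,151,184],(76,-42,0));print(r.x,r.fun)
x,z,a=r.x;print('origin z',T[2]+z,'x rel face',x+(T[:2]-[512,104.2])@u[:2]-158.3,'deg',np.degrees(a))
def inw(px,pz): return (x+px*np.cos(a)-pz*np.sin(a)+(T[:2]-[512,104.2])@u[:2]-158.3, T[2]+z+px*np.sin(a)+pz*np.cos(a))
for n,p in dict(foot=(0,0),top=(0,104),hookU=(13,76),neckU=(13,100),hookL=(13,12),neckL=(13,36),bump=(0,59),arm=(-70,37)).items(): print(n,np.round(inw(*p),1))
E
```

```text
42 [188.4 191.4]
54 [178.5 181.7]
60 [173.2 176.4]
66 [167.5 170.8]
72 [161.4 164.8]
junction z 69.4663851094064
[ 68.02184732 -26.07333327   0.14097781] [ 0.22297802 -0.29906787  0.12031091 -0.04422175]
origin z 107.14667359122666 x rel face -6.135974680061736 deg 8.077433373910603
foot [ -6.1 107.1]
top [-20.7 210.1]
hookU [ -3.9 184.2]
neckU [ -7.3 208. ]
hookL [  5.  120.9]
neckL [  1.7 144.6]
bump [-14.4 165.6]
arm [-80.6 133.9]
```

The fit shows the arm pitched about 8° nose-down in the grip, with the upper claw out of its slot: the ball levered it out. I'll back off, set it down in the holder to level it, then re-grip closer in and press harder into the face.

{"method": "step_arm", "body": {
  "series": [0,0,5,0,1,0,0,4,0,1,-8,-5.4,2,0,1,-16.5,-11.2,4,0,1,-16.5,-11.2,4,0,1,-16.5,-11.2,4,0,1,-12,-8,4,0,1,0,-35,0,-0.03,1,0,-40,0,-0.06,1,0,-40,0,-0.06,1,1,-40,0,-0.06,1,1,-40,0,-0.06,1,1,-40,0,-0.06,1,0,0,0,0,1]
}}

```text
clock: 26.72
eef_pos: [515.2, -132.7, 159.8]
eef_rot: [-3.141, -0.663, 0.257]
wrist_force: [0.9, 0.9, -2.0]
finger_gap: 7.7
finger_force: 60.0
```

```bash
python3 - <<'E'
from h import *
s=st();print(s['finger_gap'],s['wrist_force']);p,d=manip.camera('wrist');cv2.imwrite('pics/w7.png',p)
g=p[:,275:280].astype(int).sum((2)).mean(1).astype(int)
print([(r,g[r]) for r in range(54,210,3)])
E
```

```text
t 26.725 q [-0.525  0.142  2.032  0.824  0.632  0.19 ] pos [ 515.2 -132.7  159.8] rpy [-3.141 -0.663  0.257]
tilt 37.96 az 14.79 closing az -75.24 closing slope -0.03
7.705283108630955 [ 0.92468023  0.86723553 -2.00982468]
[(54, np.int64(383)), (57, np.int64(391)), (60, np.int64(392)), (63, np.int64(398)), (66, np.int64(399)), (69, np.int64(391)), (72, np.int64(387)), (75, np.int64(384)), (78, np.int64(461)), (81, np.int64(462)), (84, np.int64(463)), (87, np.int64(462)), (90, np.int64(462)), (93, np.int64(460)), (96, np.int64(444)), (99, np.int64(445)), (102, np.int64(445)), (105, np.int64(444)), (108, np.int64(450)), (111, np.int64(453)), (114, np.int64(453)), (117, np.int64(447)), (120, np.int64(451)), (123, np.int64(454)), (126, np.int64(455)), (129, np.int64(445)), (132, np.int64(451)), (135, np.int64(463)), (138, np.int64(458)), (141, np.int64(472)), (144, np.int64(463)), (147, np.int64(453)), (150, np.int64(182)), (153, np.int64(155)), (156, np.int64(154)), (159, np.int64(151)), (162, np.int64(154)), (165, np.int64(152)), (168, np.int64(153)), (171, np.int64(153)), (174, np.int64(151)), (177, np.int64(176)), (180, np.int64(254)), (183, np.int64(262)), (186, np.int64(339)), (189, np.int64(349)), (192, np.int64(348)), (195, np.int64(348)), (198, np.int64(347)), (201, np.int64(347)), (204, np.int64(345)), (207, np.int64(345))]
```

{"method": "step_arm", "body": {
  "series": [2.4,-2.2,-30,0.005,1,2.4,-2.2,-30,0,1,0,0,-20,0,1,0,0,0,0,1]
}}

```text
clock: 27.28
eef_pos: [519.6, -133.9, 78.4]
eef_rot: [-3.138, -0.66, 0.265]
wrist_force: [-0.3, -0.5, -1.5]
finger_gap: 7.6
finger_force: 60.0
```

{"method": "step_arm", "body": {
  "series": [0.4,-3.1,-4,0,1,0,0,-10,0,1,0,0,0,0,1]
}}

```text
clock: 27.65
eef_pos: [520.5, -137.8, 65.7]
eef_rot: [-3.14, -0.662, 0.265]
wrist_force: [-1.1, 2.8, -2.6]
finger_gap: 8.1
finger_force: 60.0
```

{"method": "step_arm", "body": {
  "series": [0,0.8,-4,0,1,0,0,-4,0,1,0,0,-4,0,1,0,0,0,0,1]
}}

```text
clock: 28.15
eef_pos: [521.3, -137.1, 54.4]
eef_rot: [-3.14, -0.664, 0.266]
wrist_force: [0.3, 6.9, 9.2]
finger_gap: 7.3
finger_force: 60.0
```

{"method": "step_arm", "body": {
  "series": [0,0,-2,0,1,0,0,0,0,0.75,0,0,0,0,0.75,0,0,1,0,0.75,0,0,0,0,0.75]
}}

```text
clock: 28.78
eef_pos: [520.5, -137.6, 52.5]
eef_rot: [-3.14, -0.662, 0.265]
wrist_force: [-0.4, -0.7, -0.5]
finger_gap: 23.4
finger_force: 0.0
```

```bash
cat > fit.py <<'E'
from h import *
from scipy.optimize import least_squares
s=st();print(s['finger_gap'],s['wrist_force']);i=manip.camera_info('wrist');p,d=manip.camera('wrist');cv2.imwrite('pics/wf.png',p)
import sys
f=210/np.tan(np.radians(i['fovy'])/2);Rc=rot(i['orientation']);T=manip.read_state()['eef_pos'];M=rot(s['eef_rot']);z=M[:,2];u=np.array([*(z[:2]/np.hypot(*z[:2])),0]);k=np.array([0,0,1.])
def rows(q,feat):
    x,z,a=q;out=[]
    for px,pz in feat:
        P=T+u*(x+px*np.cos(a)-pz*np.sin(a))+k*(z+px*np.sin(a)+pz*np.cos(a));c=(P-i['eye'])@Rc;r=np.hypot(c[0],c[1]);out.append(i['cy']+f*np.arctan2(r,c[2])/r*c[1])
    return np.array(out)
ft=[(13,100),(0,104),(-24,104),(-24,69.5)]
if len(sys.argv)>1:
    F=[float(v) for v in sys.argv[1:5]]
    r=least_squares(lambda q:rows(q,ft)-F,(76,-42,0));print(r.x,r.fun)
else:
    W=fworld(i,d)
    for c in (268,277,286):
        g=p[:,c-1:c+2].astype(int).sum(2).mean(1).astype(int);print(c,[(r,g[r],g[r+2]) for r in range(50,205) if abs(g[r+2]-g[r])>35])
    m=(d>0)&(W[...,2]>104)&(W[...,2]<126)&(W[...,0]>540)&(W[...,0]<630)&(abs(W[...,1]+118)<30);Q=W[m];print(len(Q),Q.mean(0),np.percentile(Q@u,[1,99])-T@u,np.percentile(Q[:,2],[10,50,90]))
    print('pred flat x76,66',rows((76,12-T[2],0),ft).round(),rows((66,12-T[2],0),ft).round())
E
python3 fit.py
```

```text
t 28.775 q [-0.53   0.379  2.065  1.187  0.494 -0.247] pos [ 520.5 -137.6   52.5] rpy [-3.14  -0.662  0.265]
tilt 37.94 az 15.28 closing az -74.78 closing slope -0.05
23.389824739870736 [-0.36535413 -0.71567787 -0.50148513]
268 [(57, np.int64(234), np.int64(276)), (59, np.int64(276), np.int64(236)), (60, np.int64(240), np.int64(281)), (61, np.int64(236), np.int64(325)), (62, np.int64(281), np.int64(356)), (68, np.int64(364), np.int64(464)), (69, np.int64(396), np.int64(475)), (120, np.int64(464), np.int64(406)), (121, np.int64(468), np.int64(187)), (122, np.int64(406), np.int64(188)), (161, np.int64(186), np.int64(244)), (162, np.int64(191), np.int64(281)), (180, np.int64(231), np.int64(288)), (181, np.int64(242), np.int64(318)), (189, np.int64(331), np.int64(375))]
277 [(55, np.int64(236), np.int64(321)), (56, np.int64(241), np.int64(376)), (57, np.int64(321), np.int64(362)), (58, np.int64(376), np.int64(314)), (59, np.int64(362), np.int64(266)), (60, np.int64(314), np.int64(231)), (62, np.int64(231), np.int64(302)), (63, np.int64(258), np.int64(341)), (64, np.int64(302), np.int64(3
[... 623 characters left out ...]
352)), (66, np.int64(320), np.int64(361)), (159, np.int64(340), np.int64(379)), (160, np.int64(337), np.int64(461)), (161, np.int64(379), np.int64(461)), (166, np.int64(462), np.int64(372)), (167, np.int64(451), np.int64(181)), (168, np.int64(372), np.int64(184)), (180, np.int64(186), np.int64(244)), (181, np.int64(200), np.int64(356)), (182, np.int64(244), np.int64(443)), (183, np.int64(356), np.int64(437)), (184, np.int64(443), np.int64(405)), (187, np.int64(404), np.int64(299)), (188, np.int64(370), np.int64(287))]
1302 [ 579.91512452 -119.87863106  114.69343979] [49.70791516 86.4239351 ] [109.37530766 116.45169047 117.40613493]
pred flat x76,66 [ 68.  81. 120. 163.] [ 82.  96. 140. 181.]
```

It now stands level in the holder. Re-grip 14 mm closer to the claws with full squeeze.

{"method": "step_arm", "body": {
  "series": [6.5,2.3,1.5,0.008,0.75,6.5,2.2,0,0,0.75,0,0,0,0,1,0,0,0,0,1,0,0,0,0,1,0,0,0,0,1],
  "squeeze": 60
}}

```text
clock: 29.58
eef_pos: [533.4, -132.9, 53.8]
eef_rot: [-3.14, -0.662, 0.273]
wrist_force: [-0.8, 1.3, -1.4]
finger_gap: 7.2
finger_force: 60.0
```

{"method": "step_arm", "body": {
  "series": [0,0,15,0,1,0,0,30,0,1,0,10,30,0,1,0,36,15,0.05,1,0,36,12,0.05,1,0,36,0,0.05,1,0,36,0,0.05,1,5,36,0,0.05,1,6,36,0,0.05,1,6,37,0,0.02,1,0,0,0,0,1]
}}

```text
clock: 30.95
eef_pos: [550.1, 131.9, 155.5]
eef_rot: [-3.14, -0.661, 0.596]
wrist_force: [1.2, -0.3, -2.8]
finger_gap: 7.4
finger_force: 60.0
```

```bash
cat > meas.py <<'E'
from h import *
s=st();i=manip.camera_info('wrist');p,d=manip.camera('wrist');W=fworld(i,d);p=p.astype(int)
u=np.array([.828,.5606]);v=np.array([-u[1],u[0]]);o=s['eef_pos'][:2]
X=(W[...,:2]-o)@u;Y=(W[...,:2]-o)@v;Z=W[...,2];g=(np.ptp(p,axis=-1)<30)&(d>0)
t=(o-[512,104.2]);print('TCP X',t@u,'Y',t@v)
k=g&(abs(Y)<35)&(X>90)&(X<140)&(Z>60)&(Z<150);print('face',k.sum(),np.median(X[k]),'Y',np.percentile(Y[k],[1,99]))
k=g&(abs(Y)<12)&(X>30)&(X<80)&(Z>s['eef_pos'][2]+40);c=np.polyfit(X[k],Y[k],1);print('col',k.sum(),'X',np.percentile(X[k],[1,99]),'Y',np.median(Y[k]),'slope',np.degrees(np.arctan(c[0])),'topZ',np.percentile(Z[k],[25,50,75,95]))
E
python3 meas.py
```

```text
t 30.95 q [0.024 0.194 1.982 0.753 0.51  0.415] pos [550.1 131.9 155.5] rpy [-3.14  -0.661  0.596]
tilt 37.89 az 34.31 closing az -55.8 closing slope -0.09
TCP X 47.08693248579076 Y 1.5396275518961604
face 2101 111.22583738255149 Y [-23.49621504  19.19186043]
col 1968 X [35.81818234 72.31728657] Y -0.7277006191125948 slope -0.10115483743283443 topZ [214.22225066 218.12524872 218.89226791 266.48412327]
```

{"method": "step_arm", "body": {
  "series": [11.5,6.8,1,0,1,11.2,7.2,0,0,1,11.2,7.3,0,0,1,4.1,2.8,0,0,1,0,0,0,0,1]
}}

```text
clock: 31.62
eef_pos: [588.6, 154.4, 156.7]
eef_rot: [-3.14, -0.662, 0.593]
wrist_force: [-0.3, -0.6, -2.2]
finger_gap: 7.2
finger_force: 60.0
```

```bash
python3 -c "
from h import *
s=st();t=s['eef_pos'][:2]-[512,104.2];print('X',t@[.828,.5606],'Y',t@[-.5606,.828],s['wrist_force'])"
```

```text
t 31.625 q [0.071 0.275 1.875 0.695 0.502 0.514] pos [588.6 154.4 156.7] rpy [-3.14  -0.662  0.593]
tilt 37.92 az 34.14 closing az -55.95 closing slope -0.07
X 91.52298172926591 Y -1.3870954263750321 [-0.31327393 -0.55156305 -2.17143325]
```

{"method": "step_arm", "body": {
  "series": [-0.7,1.1,0,0,1,1.7,1.1,0,0,1,1.7,1.1,0,0,1,1.7,1.1,0,0,1,0,0,0,0,1]
}}

```text
clock: 32.25
eef_pos: [593.1, 158.6, 157.3]
eef_rot: [-3.141, -0.663, 0.593]
wrist_force: [-3.2, -1.4, 1.5]
finger_gap: 7.6
finger_force: 60.0
```

{"method": "step_arm", "body": {
  "series": [0.8,0.6,0,0,1,0.8,0.6,0,0,1,0,0,0,0,1]
}}

```text
clock: 32.62
eef_pos: [593.7, 159.1, 156.7]
eef_rot: [-3.14, -0.661, 0.593]
wrist_force: [-20.8, -13.3, 9.3]
finger_gap: 7.7
finger_force: 60.0
```

{"method": "step_arm", "body": {
  "series": [0.8,0.5,0,0,1,0.4,0.3,-2,0,1,0.2,0.1,-2,0,1,0,0,0,0,1]
}}

```text
clock: 33.12
eef_pos: [594.1, 159.8, 151.1]
eef_rot: [-3.138, -0.658, 0.592]
wrist_force: [-20.3, -13.4, 1.3]
finger_gap: 7.6
finger_force: 60.0
```

```bash
python3 fit.py | grep -v "^268\|^286"
```

```text
t 33.125 q [0.082 0.297 1.859 0.689 0.494 0.526] pos [594.1 159.8 151.1] rpy [-3.138 -0.658  0.592]
tilt 37.67 az 34.27 closing az -55.94 closing slope -0.16
7.596769925176594 [-20.28608218 -13.43693738   1.28180734]
277 [(118, np.int64(414), np.int64(306)), (119, np.int64(414), np.int64(138)), (120, np.int64(306), np.int64(131)), (192, np.int64(149), np.int64(202)), (198, np.int64(206), np.int64(260)), (199, np.int64(226), np.int64(291)), (200, np.int64(260), np.int64(308))]fit.py:19: RuntimeWarning: Mean of empty slice.
  m=(d>0)&(W[...,2]>104)&(W[...,2]<126)&(W[...,0]>540)&(W[...,0]<630)&(abs(W[...,1]+118)<30);Q=W[m];print(len(Q),Q.mean(0),np.percentile(Q@u,[1,99])-T@u,np.percentile(Q[:,2],[10,50,90]))
  ret = um.true_divide(
Traceback (most recent call last):
  File "fit.py", line 19, in <module>
    m=(d>0)&(W[...,2]>104)&(W[...,2]<126)&(W[...,0]>540)&(W[...,0]<630)&(abs(W[...,1]+118)<30);Q=W[m];print(len(Q),Q.mean(0),np.percentile(Q@u,[1,99])-T@u,np.percentile(Q[:,2],[10,50,90]))
                                                                                                                             ~~~~~~~~~~~~~^^^^^^^^^^^^
IndexError: index -1 is out of bounds for axis 0 with size 0
```

```bash
sed -i 's/^if len(sys.argv)>1:/if 1:\n    for q in ((62,-41.8,0),(62,-41.8,.1),(60,-41.8,0),(62,-41.8,-.05)): print(q,rows(q,ft+[(-24,42)]).round(1))\n    for c in (272,277,282):\n        g=p[:,c-1:c+2].astype(int).sum(2).mean(1).astype(int);print(c,[(r,int(g[r]),int(g[r+2])) for r in range(40,215) if abs(g[r+2]-g[r])>35])\nelif 0:/' fit.py; python3 fit.py; sed -i 's/^else:/elif 0:/' fit.py
```

```text
t 33.175 q [0.082 0.297 1.859 0.689 0.494 0.526] pos [594.1 159.9 151.1] rpy [-3.138 -0.657  0.592]
tilt 37.67 az 34.27 closing az -55.94 closing slope -0.16
7.370231353418231 [-19.28940215 -14.9376586    0.91289268]
(62, -41.8, 0) [ 89.5 104.4 149.7 188.7 210.5]
(62, -41.8, 0.1) [104.2 123.6 175.9 203.8 218.9]
(60, -41.8, 0) [ 92.6 107.8 154.  192.4 213.8]
(62, -41.8, -0.05) [ 83.4  96.  137.5 181.4 206.3]
272 [(117, 415, 368), (118, 415, 186), (119, 368, 130), (120, 186, 131), (190, 151, 235), (191, 150, 260), (193, 260, 203), (195, 203, 253), (196, 219, 267), (211, 271, 315), (212, 285, 323), (213, 315, 359), (214, 323, 380)]
277 [(117, 415, 368), (118, 414, 183), (119, 368, 131), (120, 183, 130), (192, 150, 201), (198, 208, 259), (199, 226, 292), (200, 259, 307), (211, 307, 366), (212, 332, 374)]
282 [(117, 416, 367), (118, 415, 185), (119, 367, 129), (120, 185, 132), (192, 156, 207), (203, 214, 262), (204, 230, 293), (205, 262, 307), (210, 307, 343), (211, 321, 368)]
```

The row fit (junction at 191 against 189 for level) says it's still level, at +9 mm with the hooks now behind the wall. Continuing down.

{"method": "step_arm", "body": {
  "series": [0,0,-2.5,0,1,0,0,-2.5,0,1,0,0,-2.5,0,1,0,0,-2,0,1,0,0,0,0,1]
}}

```text
clock: 33.85
eef_pos: [594.1, 160.1, 142.0]
eef_rot: [-3.138, -0.658, 0.593]
wrist_force: [-22.9, -13.9, 7.0]
finger_gap: 7.8
finger_force: 60.0
```

```bash
python3 fit.py
```

```text
t 33.85 q [0.082 0.312 1.865 0.716 0.478 0.495] pos [594.1 160.1 142. ] rpy [-3.138 -0.658  0.593]
tilt 37.71 az 34.31 closing az -55.91 closing slope -0.17
7.825088695142809 [-22.9078132  -13.89725817   6.96151201]
(62, -41.8, 0) [ 89.6 104.4 149.7 188.8 210.6]
(62, -41.8, 0.1) [104.2 123.6 175.9 203.8 218.9]
(60, -41.8, 0) [ 92.6 107.8 154.  192.4 213.8]
(62, -41.8, -0.05) [ 83.4  96.  137.5 181.4 206.3]
272 [(149, 153, 281), (150, 152, 419), (151, 281, 437), (154, 437, 334), (155, 442, 190), (156, 334, 178), (190, 178, 272), (191, 177, 328), (192, 272, 314), (204, 312, 354), (214, 370, 420)]
277 [(149, 154, 285), (150, 154, 421), (151, 285, 438), (154, 437, 332), (155, 441, 190), (156, 332, 178), (191, 179, 225), (192, 177, 289), (193, 225, 331), (194, 289, 346), (202, 346, 387), (203, 362, 414), (204, 387, 424)]
282 [(149, 155, 282), (150, 152, 419), (151, 282, 435), (154, 445, 346), (155, 457, 192), (156, 346, 178), (191, 177, 230), (192, 201, 240), (202, 247, 316), (203, 276, 364), (204, 316, 411), (205, 364, 425)]
```

{"method": "step_arm", "body": {
  "series": [0,0,-1.5,0,1,0,0,-1,0,1,0,0,0,0,1]
}}

```text
clock: 34.28
eef_pos: [594.9, 160.4, 141.5]
eef_rot: [-3.139, -0.661, 0.594]
wrist_force: [-28.3, -13.4, 18.2]
finger_gap: 7.5
finger_force: 60.0
```

It stopped at home with 20 N upward, so the arm is fully seated. Release and back out along the tool axis.

{"method": "step_arm", "body": {
  "series": [0,0,0.8,0,1,-0.8,-0.5,0,0,0.6,0,0,0,0,0.6,0,0,0,0,0.6,-10,-7,16,0,0.6,-20,-13.5,31,0,0.6,-20,-13.5,31,0,0.6]
}}

```text
clock: 35.15
eef_pos: [544.5, 125.9, 220.4]
eef_rot: [-3.14, -0.662, 0.593]
wrist_force: [0.8, -0.3, 0.5]
finger_gap: 38.0
finger_force: 0.0
```

```bash
python3 - <<'E'
from h import *
s=st();print(s['finger_gap'],s['wrist_force'])
q,d=manip.camera('scene');cv2.imwrite('pics/s7.png',q)
i=manip.camera_info('wrist');p,d=manip.camera('wrist');W=fworld(i,d);p=p.astype(int)
u=np.array([.828,.5606]);v=np.array([-u[1],u[0]]);X=(W[...,:2]-[512,104.2])@u-158.3;Y=(W[...,:2]-[512,104.2])@v;Z=W[...,2];g=(d>0)
k=g&(abs(Y)<8)&(X>-30)&(X<-2)&(Z>170)&(Z<230);print('coltop',k.sum(),np.percentile(Z[k],[10,50,75]) if k.any() else '')
k=g&(abs(Y)<8)&(X>-95)&(X<-50)&(Z>125)&(Z<160);print('armtop',k.sum(),np.percentile(Z[k],[10,50,75]) if k.any() else '',np.median(Y[k]))
k=g&(Y<-15)&(Y>-90)&(X>-135)&(X<-85)&(Z>118)&(Z<150);print('peg',k.sum(),np.percentile(X[k],[5,50,95]),np.percentile(Y[k],[1,99]),np.percentile(Z[k],[50,90]))
E
```

```text
t 35.15 q [0.011 0.08  1.937 0.604 0.639 0.586] pos [544.5 125.9 220.4] rpy [-3.14  -0.662  0.593]
tilt 37.91 az 34.12 closing az -55.97 closing slope -0.07
38.006850966287246 [ 0.8123283  -0.27780802  0.49628966]
coltop 52 [171.51618292 172.7122676  173.29296394]
armtop 526 [140.22580548 141.24418658 142.08898673] -0.37658708007826813
peg 458 [-114.8643098  -110.73377055 -106.42166297] [-80.18717756 -15.06834359] [130.51084956 132.59628584]
```

Seated: arm top at z 141–142 (home is 142), peg at X −110.7 with its top at 132.6. Now the ring.

{"method": "step_arm", "body": {
  "series": [-1,-49,0,-0.058,0.5,-1,-49,0,-0.058,0.5,-1,-49,0,-0.058,0.5,-1,-49,0,-0.058,0.5,-1,-49,0,-0.058,0.5,-1,-49,0,-0.058,0.5,-1,-49,0,-0.058,0.5,-1,-49,-2,-0.058,0.5,-1,-49,-2,-0.056,0.5,0,0,0,0,0.5]
}}

```text
clock: 36.5
eef_pos: [536.0, -317.1, 214.1]
eef_rot: [-3.139, -0.661, 0.069]
wrist_force: [0.5, 1.5, -0.0]
finger_gap: 46.9
finger_force: 0.0
```

```bash
python3 - <<'E'
from h import *
s=st();i=manip.camera_info('wrist');p,d=manip.camera('wrist');W=fworld(i,d);cv2.imwrite('pics/w9.png',p);p=p.astype(int)
b,g,r=p[...,0],p[...,1],p[...,2]
m=(d>0)&(W[...,2]>62)&(W[...,2]<122)&(W[...,0]>495)&(W[...,0]<640)&(abs(W[...,1]+315)<40)
Q=W[m];print(len(Q),Q.min(0),Q.max(0))
vx,vy,x0,y0=cv2.fitLine(Q[:,:2].astype(np.float32),cv2.DIST_HUBER,0,.01,.01).ravel();print('yaw',np.degrees(np.arctan(vy/vx)),'y at 563',y0+(563-x0)*vy/vx)
e=np.array([vx,vy])*np.sign(vx);n=np.array([-e[1],e[0]]);a=Q[:,:2]@e;l=Q[:,:2]@n
print('lat',np.percentile(l,[2,50,98])-np.median(l))
# circle fit on outer top rim in (a,z)
best=[(a0,Q[abs(a-a0)<2,2].max()) for a0 in np.arange(a.min()+6,a.max()-6,4) if (abs(a-a0)<2).any()];best=np.array(best);
k=best[:,1]>85;c=np.c_[2*best[k],np.ones(k.sum())];sol=np.linalg.lstsq(c,(best[k]**2).sum(1),rcond=None)[0];R0=np.sqrt(sol[2]+sol[0]**2+sol[1]**2)
print('centre along,z,R',sol[:2],R0);top=best[best[:,1].argmax()];print('top',top,best[k].round())
print('centre xy',e*sol[0]+n*np.median(l),'mid of rim tops')
mb=(d>0)&(W[...,2]>48)&(W[...,2]<60)&(W[...,0]>495)&(W[...,0]<640)&(abs(W[...,1]+312)<40);B=W[mb][:,:2];print('boards',len(B),cv2.minAreaRect(B.astype(np.float32)))
E
```

```text
t 36.5 q [-0.777  0.272  1.723  0.696  0.803  0.316] pos [ 536.  -317.1  214.1] rpy [-3.139 -0.661  0.069]
tilt 37.88 az 4.2 closing az -85.95 closing slope -0.12
1481 [ 520.33154716 -325.25989736   70.14707046] [ 605.94904551 -306.34619831  116.44394352]
yaw 3.921743 y at 563 -315.86154
lat [-6.79799095  0.          6.83989759]
centre along,z,R [542.11811865  70.97214277] 45.884461166086396
top [539.67722445 116.44394352] [[504.  95.]
 [508. 102.]
 [512. 105.]
 [516. 108.]
 [520. 112.]
 [524. 114.]
 [528. 115.]
 [532. 116.]
 [536. 116.]
 [540. 116.]
 [544. 116.]
 [548. 116.]
 [552. 115.]
 [556. 115.]
 [560. 114.]
 [564. 112.]
 [568. 109.]
 [572. 106.]
 [576. 102.]]
centre xy [ 565.0348855  -315.72543019] mid of rim tops
boards 1543 ((569.3514404296875, -315.3011779785156), (102.01045227050781, 34.54254150390625), 3.9371328353881836)
```

The ring's centre is (564.5, −315.7, 70) with yaw 3.9°. Descend and grip with a light squeeze.

{"method": "step_arm", "body": {
  "series": [-1,-0.6,-50,-0.005,0.5,0,0,-40,0,0.6,0,0,-14,0,0.7,0,0,0,0,1,0,0,0,0,1,0,0,0,0,1,0,0,0,0,1],
  "squeeze": 25
}}

```text
clock: 37.42
eef_pos: [535.3, -315.5, 112.5]
eef_rot: [-3.141, -0.663, 0.069]
wrist_force: [0.8, -0.4, 0.7]
finger_gap: 13.6
finger_force: 25.0
```

{"method": "step_arm", "body": {
  "series": [0,0,30,0,1,0,0,40,0,1,0,5,12,0,1,7,42,0,0.066,1,7,42,0,0.066,1,7,42,-5,0.066,1,7,42,-5,0.066,1,7,42,-5,0.066,1,7,42,-5,0.066,1,7,42,-5,0.066,1,6,38,-5,0.063,1,0,0,0,0,1]
}}

```text
clock: 38.92
eef_pos: [589.6, 23.7, 162.5]
eef_rot: [-3.139, -0.661, 0.595]
wrist_force: [0.2, -0.2, 0.1]
finger_gap: 13.6
finger_force: 25.0
```

```bash
cat > ringm.py <<'E'
from h import *
s=st();print(s['finger_gap'],s['finger_force']);i=manip.camera_info('wrist');p,d=manip.camera('wrist');W=fworld(i,d);cv2.imwrite('pics/w10.png',p);p=p.astype(int)
u=np.array([.828,.5606]);v=np.array([-u[1],u[0]]);X=(W[...,:2]-[512,104.2])@u;Y=(W[...,:2]-[512,104.2])@v;Z=W[...,2]
t=s['eef_pos'][:2]-[512,104.2];tx,ty,tz=t@u,t@v,s['eef_pos'][2];print('TCP X,Y,Z',tx,ty,tz)
m=(d>0)&(abs(Y-ty)<14)&(abs(X-tx-29)<60)&(Z>60)&(Z<tz+20)&(p[...,2]-p[...,0]>25)
print(m.sum(),'ring X',X[m].min(),X[m].max(),'Y',np.percentile(Y[m],[2,50,98]),'Z',Z[m].min(),Z[m].max())
x=X[m];z=Z[m];b=np.array([(a,z[abs(x-a)<2].max()) for a in np.arange(x.min()+2,x.max()-2,4) if (abs(x-a)<2).sum()>2]);print(b.round().tolist())
k=(d>0)&(Y>-90)&(Y<-12)&(X>25)&(X<70)&(Z>115)&(Z<140)&(np.ptp(p,axis=-1)<30);print('peg',k.sum(),np.percentile(X[k],[5,50,95]) if k.any() else '',np.percentile(Z[k],[50,95]) if k.any() else '',np.percentile(Y[k],[1,99]) if k.any() else '')
E
python3 ringm.py
```

```text
t 38.925 q [-0.209  0.266  1.869  0.79   0.676  0.216] pos [589.6  23.7 162.5] rpy [-3.139 -0.661  0.595]
tilt 37.86 az 34.4 closing az -55.78 closing slope -0.14
13.569045811409275 24.99929403135866
TCP X,Y,Z 19.13213731497432 -110.12916872345956 162.4516705990572
3243 ring X -4.011924659118467 87.58160327807053 Y [-117.39750704 -110.83352405 -103.80908088] Z 120.79178481285786 182.37498933353177
[[-2.0, 182.0], [2.0, 172.0], [6.0, 140.0], [10.0, 164.0], [14.0, 153.0], [18.0, 156.0], [22.0, 159.0], [26.0, 162.0], [30.0, 164.0], [34.0, 165.0], [38.0, 166.0], [42.0, 167.0], [46.0, 167.0], [50.0, 167.0], [54.0, 167.0], [58.0, 166.0], [62.0, 165.0], [66.0, 164.0], [70.0, 162.0], [74.0, 159.0], [78.0, 155.0], [82.0, 152.0]]
peg 1443 [42.66148075 46.2517411  51.33494276] [130.19328971 132.88421653] [-81.02131367 -12.87653947]
```

Ring centre X 48.5, Z 121, and the peg is at X 47, Z 128, well inside the hole. Slide it on.

{"method": "step_arm", "body": {
  "series": [-8,11,0,0,1,-8,11,0,0,1,-8,11,0,0,1,-8,11,0,0,1,-7,11.5,0,0,1,0,0,0,0,1,0,0,-5,0,1,0,0,-5,0,1,0,0,-3,0,1,0,0,0,0,1]
}}

```text
clock: 40.22
eef_pos: [551.1, 76.9, 150.3]
eef_rot: [-3.14, -0.662, 0.593]
wrist_force: [0.3, -0.0, 0.2]
finger_gap: 13.9
finger_force: 25.0
```

```bash
python3 ringm.py
```

```text
t 40.225 q [-0.104  0.199  1.991  0.819  0.572  0.255] pos [551.1  76.9 150.3] rpy [-3.14  -0.662  0.593]
tilt 37.91 az 34.12 closing az -55.99 closing slope -0.08
13.851781416990727 24.99949799512251
TCP X,Y,Z 17.07871944299109 -44.477513065028276 150.33956779135917
3238 ring X -6.114971858447135 85.56112479243758 Y [-51.67319367 -44.8080367  -38.21607374] Z 108.29900121816553 169.58071916863696
[[-4.0, 170.0], [-0.0, 161.0], [4.0, 128.0], [8.0, 152.0], [12.0, 141.0], [16.0, 144.0], [20.0, 147.0], [24.0, 149.0], [28.0, 151.0], [32.0, 153.0], [36.0, 154.0], [40.0, 155.0], [44.0, 155.0], [48.0, 155.0], [52.0, 155.0], [56.0, 154.0], [60.0, 153.0], [64.0, 151.0], [68.0, 149.0], [72.0, 147.0], [76.0, 143.0], [80.0, 140.0]]
peg 1393 [41.21191423 45.9236414  50.91264988] [130.44610278 133.7256418 ] [-80.24121085 -12.71089198]
```

{"method": "step_arm", "body": {
  "series": [0,0,-2,0,1,0,0,0,0,0.8,0,0,0,0,0.65,0,0,0,0,0.65,0,0,0,0,0.65,-5,-3.5,8,0,0.65,-10,-7,16,0,0.65,-20,-13.5,31,0,0.65,-20,-13.5,31,0,0.65,-20,-13.5,31,0,0.65,0,0,0,0,0.65,0,0,0,0,0.65]
}}

```text
clock: 41.78
eef_pos: [476.0, 26.1, 265.5]
eef_rot: [-3.14, -0.662, 0.593]
wrist_force: [0.6, 0.3, -0.7]
finger_gap: 32.6
finger_force: 0.0
```

```bash
python3 ringm.py; python3 - <<'E'
from h import *
i=manip.camera_info('scene');p,d=manip.camera('scene');cv2.imwrite('pics/s9.png',p);W=world(i,d);p=p.astype(int)
u=np.array([.828,.5606]);v=np.array([-u[1],u[0]]);X=(W[...,:2]-[512,104.2])@u;Y=(W[...,:2]-[512,104.2])@v;Z=W[...,2]
m=(d>0)&(Y>-85)&(Y<-10)&(X>-5)&(X<100)&(Z>45)&(Z<175)&(p[...,2]-p[...,0]>25);print('scene ring',m.sum(),np.percentile(X[m],[2,98]),np.percentile(Y[m],[2,50,98]),np.percentile(Z[m],[2,98]))
a=np.load('scene1.npz')['p'].astype(int);df=np.abs(a-p).sum(-1)>90
for n,(x0,x1,y0,y1) in dict(jar=(284,313,285,325),disc=(328,356,205,225),block=(216,246,286,313),dowel=(183,200,305,350),hammer=(385,432,205,242),brush=(118,180,208,243)).items(): print(n,df[y0:y1,x0:x1].mean().round(3))
E
```

```text
t 41.775 q [-0.268 -0.134  2.032  0.646  0.887  0.383] pos [476.   26.1 265.5] rpy [-3.14  -0.662  0.593]
tilt 37.93 az 34.08 closing az -55.99 closing slope -0.06
32.577921108752356 0.0
TCP X,Y,Z -73.63485102830967 -44.50968697577257 265.52482631463175
315 ring X 2.9998673044662896 15.338107796322916 Y [-51.82636868 -44.71212058 -38.44026073] Z 91.81005080131729 135.7636613726458
[[5.0, 124.0], [9.0, 130.0], [13.0, 136.0]]
peg 469 [41.84519601 45.55526215 50.80245341] [129.8929561  132.58220598] [-80.40217918 -12.10743272]
scene ring 486 [ 6.71501188 90.15801684] [-58.27555787 -50.20288    -36.70367732] [ 64.32368927 148.92924613]
jar 0.0
disc 0.111
block 0.0
dowel 0.0
hammer 0.0
brush 0.378
```

```bash
python3 - <<'E'
from h import *
p=cv2.imread('pics/s9.png').astype(int);a=cv2.imread('pics/scene0.png').astype(int);df=np.abs(a-p).sum(-1)>90
for n,(x0,x1,y0,y1) in dict(disc=(328,356,205,225),brush=(118,180,208,243),green=(158,184,220,250),orange=(194,227,208,240)).items(): print(n,df[y0:y1,x0:x1].mean().round(3))
print(manip.sign_off())
E
```

```text
disc 0.1
brush 0.291
green 0.283
orange 0.229
the job is handed in; nothing more can be done
None
```

The arm is hooked into the post and fully home, the ring hangs on its peg, the gripper is clear of both, and the job is handed in at about 42 s; the first hooking slipped and was redone from the holder, and a last picture check showed changes around the disc, brush and look-alike rings that I put down to robot and shadow but did not confirm.

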